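# Make up the counter kit and the night-round kit

## Robot

A 6-joint arm with a two-finger parallel gripper is mounted at the origin on the work surface. World frame = base frame: x ahead of the robot, y to its left, z up, the work surface at z = 0. Lengths are in m, angles in rad, forces in N, time in s.
With the tool pointing down it reaches from about 0.35 to 0.8 m from the base axis. Payload 7.3 kg.
Tool frame: the origin (TCP) lies midway between the tips of the shut fingers; the grasp point (between the pads) lies 19 mm behind it (r.pinch_z is the distance from the TCP to the grasp point, in m); z points along the fingers, y is the direction in which the jaws open and shut (so a half turn about z gives the same grasp; the last joint's range is limited). The gripper opens to 85 mm and grips with 20 to 120 N. Pads are 22 mm wide; open, the fingers measure 114 mm over their backs; the gripper's body (76 mm by 85 mm) begins 54 mm behind the grasp point. The pads swing forward as they close: fully open they stand 13 mm farther back than shut.
Start: joints at [1.092, 0.342, 1.524, -0, 1.275, -0.146], TCP at [0.171, 0.496, 0.231] pointing down, gripper open.
Joint ranges: [-2.53, 2.53], [-0.77, 2.02], [0.04, 2.7], [-1, 4.14], [0.28, 2.66], [-3.11, 3.11]. Speed limits (rad/s): [2.57, 2.57, 3.14, 3.14, 3.14, 3.14].

## Interface

Orientations are given as a unit quaternion [w, x, y, z].
In Python, from cell import r, grab_frame gives the robot as it stands.
- The arm moves only by the tool send_rows, never from a script. Its argument "steps" is a list of rows, each an object of numbers: "dx", "dy", "dz": the shift along the tool's x, y, z in m; "rx", "ry", "rz": the turn, a rotation vector about the tool's x, y, z in degrees; "fingers": the closure, from -1 (fully open) to 1 (shut). A call has exactly 5 rows; each row shifts and turns the commanded pose from where the row before left it, along the tool's axes as they then stand; what a row does not reach is not made up. A row lasts 1/10 s, in which the tool goes at most 50 mm and 8.59 degrees, less where a joint would pass 70% of its speed; a pose out of reach is approached as far as the arm can. A call with a gripper value outside its range is refused whole. The fingers move at their own pace and stop on an object; "force" is the grip in N (left out, the last holds). Time passes only in rows, so rows that do not move let the fingers close, or fill a call up. It gives the time, the measured TCP pose, the force and the opening at its end, in the units of the state.
- r.get_obs(): the state, without advancing time (a new reading comes with each control period).
- grab_frame(name): name is "scene" or "side" or "wrist"; returns a dict with "color" (420x560x3 uint8, red, green, blue), "z_map" (420x560 float32, m along the optical axis (not along the pixel's ray), 0 where there is no reading), "vfov" (degrees; the focal length in pixels is half the picture's height over the tangent of half this angle, whatever the lens; pixels are square), "cx", "cy" (the principal point, pixels), "k1" (the pictures are not rectified: a ray, as slopes to the right and down, at radius r is drawn at 1 + k1 r^2 times it, then the intrinsics apply), "camera_from_world" (4x4, takes a point from world to camera coordinates); the wrist camera has in their place "hand_eye" (4x4, takes a point from camera to tool coordinates, whose origin is the TCP and whose axes are the flange's). Camera axes: x right, y down, z forward; pixel columns grow to the right and rows downward; lengths in m; the calibration is good to about 2 mm. A picture is of the moment at which its call begins: read the wrist's pose just before it.
- r.hand_in(): hands the job in, once; it reports no verdict.
The state is a dict: "clock": time; "joints": joint angles; "qvel": joint speeds; "effort": joint torques, N m; "ee_pos": TCP position; "tool_rot": TCP orientation; "wrist_force": force on the tool from outside, world axes, zero at the start; "moment": the same for the moment, N m; "gripper_width": finger opening in m.
Only numpy, scipy, OpenCV 4.12 (cv2) and the standard library are available. Lean on these libraries where they do the work, as an engineer would, in place of code of your own. Each camera call takes 0.05 s, during which the arm holds its last target. There are 200 camera calls.

## Task

Make up two kits from the stock on the desk. Counter kit, in the long tray: lay the ink pad flat and lengthwise in the larger bay, stand the round hand stamp upright on the middle of the pad, and stand the till roll on end in the smaller bay. Night-round kit, in the short tray: stand the torch on its head in the larger bay and the padlock upright, shackle up, in the smaller bay; leave the tape roll and the box of staples where they are.

Things in the scene. Friction and masses are not known exactly. Their poses are not given: they have to be found in the camera images.
- long_tray: Long low grey plastic tray, fixed to the desk, 96 (x) x 200 (y) x 14 mm high, walls 4 mm thick, floor 3 mm thick. Origin: centre of its underside; y along its length, z up. One divider across it makes two bays, each 88 mm in x: the larger bay spans y = -96 to +12 mm (centre y = -42), the smaller y = +16 to +96 mm (centre y = +56). It lies on the robot's left or right, the other tray on the opposite side, turned up to 0.25 rad.
- short_tray: Short low cardboard-brown tray, fixed to the desk, 90 (x) x 150 (y) x 14 mm high, walls 4 mm thick, floor 3 mm thick. Origin: centre of its underside; y along its length, z up. One divider makes two bays, each 82 mm in x: the larger bay spans y = -71 to +9 mm (centre y = -31), the smaller y = +13 to +71 mm (centre y = +42).
- ink_pad: Ink pad in its closed flat case, black below with a steel lid, lying flat: 52 (x) x 84 (y) x 26 mm high, about 90 g, loose. Origin: centre of its underside, y along its length, z up. The lid does not open.
- stamp: Round hand stamp standing upright on its printing face, 80 mm tall, about 80 g, loose: dark round base 42 mm in diameter and 18 mm high, a waist, and a straight wooden handle 27 mm in diameter from 44 to 74 mm above its underside. Origin: centre of its underside, z up along the handle.
- till_roll: Roll of white till paper standing on end: solid white cylinder 50 mm in diameter, 57 mm tall, with a small dark core end 12 mm wide on top (no open hole), about 100 g, loose. Origin: centre of its underside, z up along its axis.
- torch: Aluminium pocket torch standing on its head, 105 mm tall, about 140 g, loose: head 44 mm in diameter from 0 to 24 mm, tapering to a straight barrel 29 mm in diameter from 36 to 100 mm above its underside. Origin: centre of its underside (the lens end), z up along the barrel.
- padlock: Brass padlock standing upright, shackle up, about 160 g, loose: body 22 (x, thickness) x 42 (y, width) x 38 mm high, steel shackle (7 mm bar, 33 mm wide in y) rising to 70 mm. Origin: centre of its underside, z up.
- tape_roll: Roll of brown parcel tape lying on its side face (axis vertical), 62 mm in diameter, 48 mm tall, with an open 37 mm hole through it. Not part of any kit. Origin: centre of its underside.
- staples_box: Small closed cardboard box of staples with a white paper band, 36 (x) x 62 (y) x 40 mm high. Not part of any kit. Origin: centre of its underside, y along its length.
Mind the look-alikes: they are no part of the job. Leave any green or yellow look-alike of the till_roll alone.

How it is judged:
At the end, for the whole second after the job is handed in: Ink pad, till roll, torch and padlock each on the floor of the right bay (15 to 32 mm of the bay centre), pad lengthwise within 0.5 rad, stamp on the pad within 14 mm of its centre, all upright within 0.12 rad and at rest; tape roll and staples box upright, moved under 20 mm (x of ink_pad in the frame of long_tray between -0.02 and 0.02 m and y of ink_pad in the frame of long_tray between -0.057 and -0.027 m and z of ink_pad in the frame of long_tray between 0 and 0.006 m and angle between each of ink_pad, stamp, till_roll, torch, padlock, tape_roll, staples_box's own z axis and vertical below 0.12 rad and angle between the y axis of ink_pad and the y axis of long_tray, either way round below 0.5 rad and horizontal distance between stamp and ink_pad below 0.014 m and z of stamp in the frame of ink_pad between 0.023 and 0.03 m and x of till_roll in the frame of long_tray between -0.021 and 0.021 m and y of till_roll in the frame of long_tray between 0.039 and 0.073 m and z of till_roll in the frame of long_tray between 0 and 0.006 m and x of torch in the frame of short_tray between -0.021 and 0.021 m and y of torch in the frame of short_tray between -0.051 and -0.011 m and z of torch in the frame of short_tray between 0 and 0.006 m and x of padlock in the frame of short_tray between -0.032 and 0.032 m and y of padlock in the frame of short_tray between 0.022 and 0.062 m and z of padlock in the frame of short_tray between 0 and 0.006 m and linear speed of each of ink_pad, stamp, till_roll, torch, padlock below 0.02 m/s and angular speed of each of ink_pad, stamp, till_roll, torch, padlock below 0.2 rad/s and distance of each of tape_roll, staples_box from where it was at the start of the episode below 0.02 m); the robot touches nothing.
It fails at once if the tape roll is knocked over or pushed away (distance of tape_roll from where it was at the start of the episode above 0.03 m or angle between tape_roll's own z axis and vertical above 0.5 rad).
It fails at once if the box of staples is knocked over or pushed away (distance of staples_box from where it was at the start of the episode above 0.03 m or angle between staples_box's own z axis and vertical above 0.5 rad).
It also fails if it takes over 136 s, if anything falls off the work surface, if the arm or the gripper's body presses on something with over 40 N, if the wrist force passes 120 N, or if a joint passes its speed limit or range.

## Working session

There is one attempt and no reset: what is moved stays moved. The work goes in short steps, Python scripts to look and compute and a tool call to move; the robot and the scene stay as the last step left them, time stands still between calls to the robot, and variables do not carry over. Pictures are saved under pics/ and viewed, about 12 in all and at most 16, crops included, and the job is handed in when it is done.

Besides the shell and the picture viewer there is one more tool, called after "Call:" by a JSON object that holds its "op" and its "data", one argument or row to a line. send_rows: Moves the arm, as the interface text tells. Its arguments: {"type":"object","properties":{"steps":{"type":"array","items":{"type":"object","properties":{"dx":{"type":"number"},"dy":{"type":"number"},"dz":{"type":"number"},"rx":{"type":"number"},"ry":{"type":"number"},"rz":{"type":"number"},"fingers":{"type":"number"}}}},"force":{"type":"number"}},"required":["steps"]}

```bash
ls; mkdir -p pics
python3 - <<'E'
from cell import r, grab_frame
import cv2, numpy as np
print(r.get_obs())
for n in ("scene","side"):
    f=grab_frame(n); cv2.imwrite(f"pics/{n}0.png",f["color"][:,:,::-1])
    np.savez(f"{n}0.npz",**f)
    print(n,f["vfov"],f["cx"],f["cy"],f["k1"],f["camera_from_world"])
E
```

```text
pics
{'clock': 0.0, 'joints': array([ 1.09200631e+00,  3.42719459e-01,  1.52504000e+00, -2.15303324e-06,
        1.27544017e+00, -1.45981702e-01]), 'qvel': array([ 2.75689837e-04, -1.14233417e-04,  2.57314218e-05, -3.33958637e-04,
        2.27023788e-04,  1.46673545e-03]), 'effort': array([-1.24673432e-03, -4.33664560e+01, -2.46014875e+01, -1.74107408e-04,
        7.87442958e-03,  2.51548585e-05]), 'ee_pos': array([0.17128968, 0.49582214, 0.23061966]), 'tool_rot': array([-2.45956051e-04,  1.65636890e-01,  9.86186481e-01, -7.64918009e-04]), 'wrist_force': array([-0.39229647, -0.15426957, -0.45347977]), 'moment': array([ 0.04571842, -0.00565575, -0.00449309]), 'gripper_width': 0.08567536379003139}
scene 54.10891676372329 282.2620966180348 208.72419520857343 -0.10013978349597612 [[ 7.50055935e-01  6.61374397e-01  3.29076105e-05 -4.38060843e-01]
 [ 4.94527128e-01 -5.60803620e-01 -6.64034803e-01 -2.45196082e-01]
 [-4.39157163e-01  4.98079519e-01 -7.47701664e-01  1.30606419e+00]
 [ 0.00000000e+00  0.00000000e+00  0.00000000e+00  1.00000000e+00]]
side 50.07039366496595 280.1504340428859 210.61735622437087 -0.1372139530891233 [[ 9.42379872e-01 -3.34544196e-01 -5.98012184e-04 -5.22821246e-01]
 [-2.18088323e-01 -6.12977044e-01 -7.59405443e-01  1.49209982e-01]
 [ 2.53688115e-01  7.15778823e-01 -6.50617412e-01  9.64745433e-01]
 [ 0.00000000e+00  0.00000000e+00  0.00000000e+00  1.00000000e+00]]
```

View pics/scene0.png

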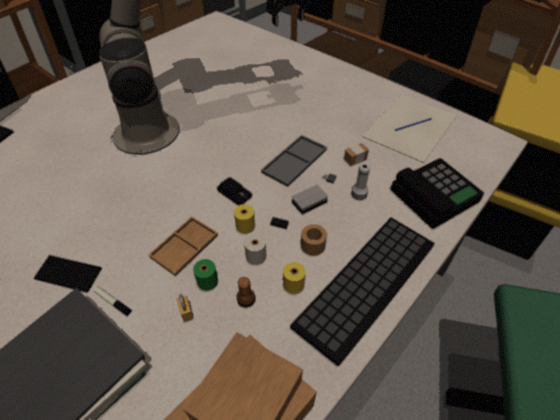

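View pics/side0.png

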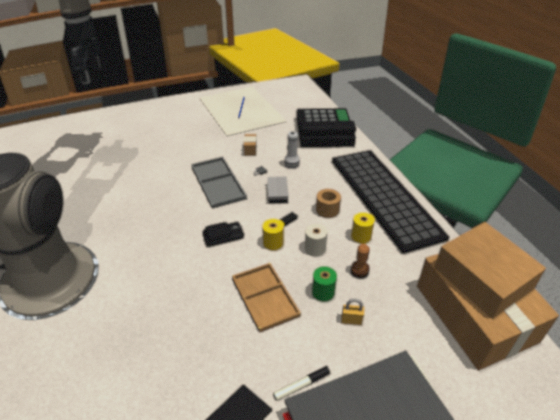

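The scene view shows the long grey tray at (294,160) and the brown tray at (184,245). The ink pad is at (310,198), the torch at (361,182), the stamp at (245,292) and the padlock at (185,307). The tape roll is at (313,240) and the staples at (357,153).

There are four roll candidates: white (255,250), yellow (245,218), yellow (294,278) and green (205,275). White with a dark core fits the description.

Next I'll measure from depth and make an enlarged crop.

```bash
cat > h.py <<'E'
import numpy as np, cv2
from scipy.spatial.transform import Rotation as R
def K(f):
    fl=f["color"].shape[0]/2/np.tan(np.radians(float(f["vfov"]))/2)
    return np.array([[fl,0,float(f["cx"])],[0,fl,float(f["cy"])],[0,0,1]]), np.array([float(f["k1"]),0,0,0])
def wfc(f,obs=None):
    if "camera_from_world" in f: return np.linalg.inv(f["camera_from_world"])
    T=np.eye(4); q=obs["tool_rot"]; T[:3,:3]=R.from_quat(q[[1,2,3,0]]).as_matrix(); T[:3,3]=obs["ee_pos"]
    return T@f["hand_eye"]
def rays(f,uv=None):
    if uv is None:
        h,w=f["color"].shape[:2]; u,v=np.meshgrid(np.arange(w),np.arange(h)); uv=np.stack([u,v],-1).reshape(-1,2)
    k,d=K(f); p=cv2.undistortPoints(np.asarray(uv,np.float64).reshape(-1,1,2),k,d).reshape(-1,2)
    return np.c_[p,np.ones(len(p))]
def cloud(f,obs=None):
    T=wfc(f,obs); P=rays(f)*f["z_map"].reshape(-1,1)
    W=P@T[:3,:3].T+T[:3,3]; W[f["z_map"].ravel()<=0]=np.nan
    return W.reshape(f["color"].shape)
def onplane(f,uv,z,obs=None):
    T=wfc(f,obs); d=rays(f,uv)@T[:3,:3].T; s=(z-T[2,3])/d[:,2]
    return T[:3,3]+s[:,None]*d
def px(f,P,obs=None):
    T=np.linalg.inv(wfc(f,obs)); k,d=K(f)
    return cv2.projectPoints(np.asarray(P,float).reshape(-1,1,3),T[:3,:3],T[:3,3],k,d)[0].reshape(-1,2)
E
python3 - <<'E'
from h import *
# ortho colour + height clusters
S=1000; x0,y0,nx,ny=0.2,-0.45,700,900
for n in ("scene","side"):
    f=dict(np.load(n+"0.npz")); W=cloud(f)
    print(n, "tableZ", np.nanmedian(W[...,2]))
    m=(W[...,2]>0.012)&(W[...,2]<0.12)&(W[...,0]>.2)&(W[...,0]<.85)&(abs(W[...,1])<.45)
    c,l,st,ce=cv2.connectedComponentsWithStats(m.astype(np.uint8))
    for i in range(1,c):
        if st[i,4]<60: continue
        P=W[l==i]; col=np.median(f["color"][l==i],0)
        top=P[P[:,2]>np.percentile(P[:,2],97)-.008]
        print(np.round(ce[i]),st[i,4],"zmax %.3f"%np.percentile(P[:,2],98),"mid",np.round((P[:,:2].max(0)+P[:,:2].min(0))/2,3),"ext",np.round(np.ptp(P[:,:2],axis=0),3),"top",np.round(top.mean(0)[:2],3),col)
f=dict(np.load("scene0.npz")); c=f["color"][125:325,140:400][:,:,::-1]
cv2.imwrite("pics/crop1.png",cv2.resize(c,None,fx=3,fy=3,interpolation=cv2.INTER_CUBIC))
E
```

```text
scene tableZ -0.0008109447141579906
[356. 153.] 317 zmax 0.041 mid [0.577 0.335] ext [0.055 0.072] top [0.578 0.333] [115.  87.  61.]
[312. 155.] 66 zmax 0.016 mid [0.463 0.265] ext [0.067 0.097] top [0.477 0.253] [72. 69. 65.]
[423. 184.] 2056 zmax 0.070 mid [0.786 0.351] ext [0.127 0.198] top [0.794 0.297] [15. 13. 14.]
[361. 181.] 400 zmax 0.106 mid [0.669 0.219] ext [0.04 0.04] top [0.668 0.219] [82. 77. 73.]
[234. 190.] 511 zmax 0.032 mid [ 0.412 -0.002] ext [0.093 0.052] top [ 0.4   -0.003] [15. 14. 14.]
[310. 197.] 566 zmax 0.028 mid [0.584 0.109] ext [0.072 0.094] top [0.585 0.109] [115.  106.5 101. ]
[244. 217.] 469 zmax 0.059 mid [ 0.514 -0.064] ext [0.051 0.05 ] top [ 0.515 -0.064] [112.  96.  45.]
[184. 240.] 266 zmax 0.016 mid [ 0.443 -0.21 ] ext [0.098 0.158] top [ 0.441 -0.2  ] [114.  83.  55.]
[351. 281.] 4503 zmax 0.022 mid [ 0.814 -0.001] ext [0.072 0.401] top [ 0.816 -0.023] [42. 39. 38.]
[313. 238.] 604 zmax 0.049 mid [0.682 0.003] ext [0.063 0.063] top [0.682 0.001] [83. 60. 39.]
[255. 247.] 518 zmax 0.059 mid [ 0.6   -0.113] ext [0.05 0.05] top [ 0.6   -0.114] [
[... 1582 characters left out ...]
 0.059 mid [ 0.6   -0.114] ext [0.05  0.052] top [ 0.599 -0.117] [134.  126.  111.5]
[361. 260.] 442 zmax 0.081 mid [ 0.663 -0.214] ext [0.042 0.04 ] top [ 0.661 -0.216] [86. 59. 39.]
[450. 295.] 2955 zmax 0.118 mid [ 0.774 -0.37 ] ext [0.035 0.16 ] top [ 0.775 -0.388] [70. 54. 37.]
[266. 296.] 498 zmax 0.017 mid [ 0.447 -0.209] ext [0.105 0.159] top [ 0.447 -0.214] [160. 122.  78.]
[324. 282.] 682 zmax 0.059 mid [ 0.563 -0.239] ext [0.05  0.052] top [ 0.563 -0.242] [ 42.5 106.   58. ]
[353. 311.] 464 zmax 0.069 mid [ 0.59  -0.324] ext [0.047 0.038] top [ 0.589 -0.324] [136.  114.5  65. ]
[304. 381.] 486 zmax 0.020 mid [ 0.447 -0.419] ext [0.108 0.029] top [ 0.449 -0.42 ] [198.5 194.  172. ]
```

View pics/crop1.png

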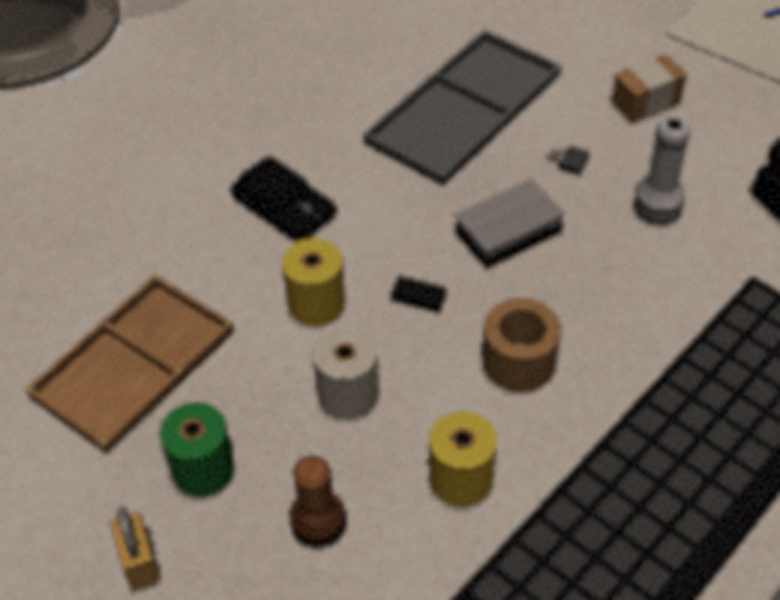

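The crop confirms white till roll at crop (345,375), the only white one. In both trays the divider lies towards world +y, so the smaller bays are on the +y side. Next: yaws of the trays, pad and padlock.

Run:
```python
from h import *
# rect fits on merged points from both views
Ws=[(cloud(f),f) for f in (dict(np.load(n+"0.npz")) for n in ("scene","side"))]
def fit(name,c,rad,zl,zh):
  for W,f in Ws:
    m=(np.hypot(W[...,0]-c[0],W[...,1]-c[1])<rad)&(W[...,2]>zl)&(W[...,2]<zh)
    n,l,st,_=cv2.connectedComponentsWithStats(m.astype(np.uint8))
    if name.endswith("tray"): P=W[m]
    else: P=W[l==1+np.argmax(st[1:,4])]
    (cx,cy),(w,h),a=cv2.minAreaRect((P[:,:2]*1000).astype(np.float32))
    # yaw of long side rel to world +y
    la=a if w>h else a+90
    print(name,len(P),"c",round(cx,1),round(cy,1),"size",round(w,1),round(h,1),"long-side yaw from +y deg",round((la-90+90)%180-90,1))
fit("long_tray",(.448,.21),.125,.009,.02)
fit("short_tray",(.446,-.21),.105,.009,.02)
fit("pad",(.585,.107),.06,.02,.035)
fit("padlock",(.591,-.323),.04,.02,.045)
fit("shackle",(.591,-.323),.04,.05,.08)
fit("staples",(.578,.333),.06,.03,.05)
# tray colour outline cast to z=.014
for W,f in Ws:
  hsv=cv2.cvtColor(f["color"],cv2.COLOR_RGB2HSV)
  for nm,c,rad,zz in (("long",(.448,.21),.13,0.014),("short",(.446,-.21),.11,.014)):
    near=(np.hypot(W[...,0]-c[0],W[...,1]-c[1])<rad)
    bg=np.median(f["color"][near&(np.hypot(W[...,0]-c[0],W[...,1]-c[1])>rad*.93)],0)
    d=np.abs(f["color"].astype(float)-bg).sum(-1)
    m=near&(d>(60 if nm=="long" else 60))
    m=cv2.morphologyEx(m.astype(np.uint8),cv2.MORPH_CLOSE,np.ones((3,3)))
    n,l,st,_=cv2.connectedComponentsWithStats(m); k=1+np.argmax(st[1:,4])
    ys,xs=np.where(l==k); P=onplane(f,np.c_[xs,ys],.010)
    (cx,cy),(w,h),a=cv2.minAreaRect((P[:,:2]*1000).astype(np.float32)); la=a if w>h else a+90
    print(nm,"col",round(cx,1),round(cy,1),round(w,1),round(h,1),round((la-90+90)%180-90,1))
```

```text
long_tray 394 c 484.3 215.2 size 174.7 208.2 long-side yaw from +y deg 4.1
long_tray 443 c 485.2 215.0 size 173.2 210.9 long-side yaw from +y deg 4.9
short_tray 468 c 445.2 -209.3 size 93.8 152.6 long-side yaw from +y deg 5.8
short_tray 680 c 469.4 -206.6 size 137.1 154.5 long-side yaw from +y deg 5.9
pad 491 c 584.1 109.7 size 85.8 55.5 long-side yaw from +y deg -15.9
pad 422 c 586.5 107.7 size 88.0 51.5 long-side yaw from +y deg -18.0
padlock 189 c 589.8 -322.7 size 22.7 42.8 long-side yaw from +y deg 62.6
padlock 310 c 589.6 -323.9 size 24.1 43.2 long-side yaw from +y deg 62.4
shackle 52 c 591.3 -323.5 size 7.2 29.0 long-side yaw from +y deg 62.8
shackle 86 c 589.5 -324.4 size 7.8 33.0 long-side yaw from +y deg 66.1
staples 215 c 577.2 333.5 size 63.9 40.5 long-side yaw from +y deg -20.2
staples 180 c 579.0 334.9 size 68.4 35.8 long-side yaw from +y deg -17.0
long col 449.6 208.1 108.5 215.7 4.2
short col 465.0 -208.0 136.0 157.2 5.5
long col 446.7 206.7 105.9 224.7 4.5
short col 445.6 -211.1 99.1 162.7 5.5
```

```bash
cat > plan.py <<'E'
import sys
from h import *
from cell import r
# usage: plan.py x y z yaw_deg(jaw axis)  -> rows from measured pose
o=r.get_obs(); q=o["tool_rot"]; M=R.from_quat(q[[1,2,3,0]]).as_matrix(); p=o["ee_pos"]
yw=np.degrees(np.arctan2(M[1,1],M[0,1]))
print("t %.2f"%o["clock"],"p",np.round(p,4),"yaw %.1f"%yw,"tilt %.2f"%np.degrees(np.arccos(-M[2,2])),"w %.4f"%o["gripper_width"],"F",np.round(o["wrist_force"],1))
if len(sys.argv)>4:
    x,y,z,t=map(float,sys.argv[1:5]); d=np.array([x,y,z])-p; dy=(t-yw+90)%180-90
    if len(sys.argv)>5: dy=t-yw
    n=int(np.ceil(max(np.linalg.norm(d)/.048,abs(dy)/8.4))); n=max(n,1)
    for i in range(n):
        a=np.radians(yw+dy*i/n); v=d/n
        print("dx %.4f dy %.4f dz %.4f rz %.2f"%(-np.sin(a)*v[0]+np.cos(a)*v[1], np.cos(a)*v[0]+np.sin(a)*v[1], -v[2], -dy/n))
E
python3 plan.py 0.585 0.1085 0.12 -17 1
```

```text
t 0.10 p [0.1713 0.4959 0.2307] yaw 70.9 tilt 0.08 w 0.0853 F [-0.  -0.1  0.6]
dx -0.0398 dy -0.0178 dz 0.0085 rz 6.76
dx -0.0416 dy -0.0130 dz 0.0085 rz 6.76
dx -0.0429 dy -0.0080 dz 0.0085 rz 6.76
dx -0.0435 dy -0.0029 dz 0.0085 rz 6.76
dx -0.0435 dy 0.0023 dz 0.0085 rz 6.76
dx -0.0430 dy 0.0074 dz 0.0085 rz 6.76
dx -0.0418 dy 0.0124 dz 0.0085 rz 6.76
dx -0.0400 dy 0.0172 dz 0.0085 rz 6.76
dx -0.0377 dy 0.0218 dz 0.0085 rz 6.76
dx -0.0349 dy 0.0261 dz 0.0085 rz 6.76
dx -0.0316 dy 0.0301 dz 0.0085 rz 6.76
dx -0.0278 dy 0.0336 dz 0.0085 rz 6.76
dx -0.0237 dy 0.0366 dz 0.0085 rz 6.76
```

Call:
{"op": "send_rows", "data": {
  "steps": [
    {"dx": -0.04,"dy": -0.018,"dz": 0.008,"rz": 6.8,"fingers": -1},
    {"dx": -0.042,"dy": -0.013,"dz": 0.008,"rz": 6.8,"fingers": -1},
    {"dx": -0.043,"dy": -0.008,"dz": 0.008,"rz": 6.8,"fingers": -1},
    {"dx": -0.043,"dy": -0.003,"dz": 0.008,"rz": 6.8,"fingers": -1},
    {"dx": -0.043,"dy": 0.002,"dz": 0.008,"rz": 6.8,"fingers": -1}
  ],
  "force": 50
}}

```text
invalid input at $.steps[0]: expected keys dx, dy, dz, rx, ry, rz, fingers
```

Call:
{"op": "send_rows", "data": {
  "steps": [
    {"dx": -0.043,"dy": 0.007,"dz": 0.008,"rz": 6.8,"fingers": -1},
    {"dx": -0.042,"dy": 0.012,"dz": 0.008,"rz": 6.8,"fingers": -1},
    {"dx": -0.04,"dy": 0.017,"dz": 0.008,"rz": 6.8,"fingers": -1},
    {"dx": -0.038,"dy": 0.022,"dz": 0.008,"rz": 6.8,"fingers": -1},
    {"dx": -0.035,"dy": 0.026,"dz": 0.008,"rz": 6.8,"fingers": -1}
  ]
}}

```text
invalid input at $.steps[0]: expected keys dx, dy, dz, rx, ry, rz, fingers
```

Call:
{"op": "send_rows", "data": {
  "steps": [
    {"dx": -0.032,"dy": 0.03,"dz": 0.008,"rz": 6.8,"fingers": -1},
    {"dx": -0.028,"dy": 0.034,"dz": 0.008,"rz": 6.8,"fingers": -1},
    {"dx": -0.024,"dy": 0.037,"dz": 0.008,"rz": 6.8,"fingers": -1},
    {"fingers": -1},
    {"fingers": -1}
  ]
}}

```text
invalid input at $.steps[0]: expected keys dx, dy, dz, rx, ry, rz, fingers
```

```bash
python3 plan.py 0.585 0.1085 0.12 -17 1
python3 - <<'E'
from h import *
from cell import r, grab_frame
o=r.get_obs(); f=grab_frame("wrist"); cv2.imwrite("pics/w1.png",f["color"][:,:,::-1])
W=cloud(f,o); m=(W[...,2]>.02)&(W[...,2]<.034)&(np.hypot(W[...,0]-.585,W[...,1]-.108)<.07)
P=W[m]; print(len(P),cv2.minAreaRect((P[:,:2]*1000).astype(np.float32)))
E
```

```text
t 0.10 p [0.1713 0.4959 0.2307] yaw 70.9 tilt 0.08 w 0.0853 F [-0.  -0.1  0.6]
dx -0.0398 dy -0.0178 dz 0.0085 rz 6.76
dx -0.0416 dy -0.0130 dz 0.0085 rz 6.76
dx -0.0429 dy -0.0080 dz 0.0085 rz 6.76
dx -0.0435 dy -0.0029 dz 0.0085 rz 6.76
dx -0.0435 dy 0.0023 dz 0.0085 rz 6.76
dx -0.0430 dy 0.0074 dz 0.0085 rz 6.76
dx -0.0418 dy 0.0124 dz 0.0085 rz 6.76
dx -0.0400 dy 0.0172 dz 0.0085 rz 6.76
dx -0.0377 dy 0.0218 dz 0.0085 rz 6.76
dx -0.0349 dy 0.0261 dz 0.0085 rz 6.76
dx -0.0316 dy 0.0301 dz 0.0085 rz 6.76
dx -0.0278 dy 0.0336 dz 0.0085 rz 6.76
dx -0.0237 dy 0.0366 dz 0.0085 rz 6.76
0 ((0.0, 0.0), (0.0, 0.0), 0.0)
```

All keys are required in every row.

Call:
{"op": "send_rows", "data": {
  "steps": [
    {"dx": -0.04,"dy": -0.018,"dz": 0.008,"rx": 0,"ry": 0,"rz": 6.8,"fingers": -1},
    {"dx": -0.042,"dy": -0.013,"dz": 0.008,"rx": 0,"ry": 0,"rz": 6.8,"fingers": -1},
    {"dx": -0.043,"dy": -0.008,"dz": 0.008,"rx": 0,"ry": 0,"rz": 6.8,"fingers": -1},
    {"dx": -0.043,"dy": -0.003,"dz": 0.008,"rx": 0,"ry": 0,"rz": 6.8,"fingers": -1},
    {"dx": -0.043,"dy": 0.002,"dz": 0.008,"rx": 0,"ry": 0,"rz": 6.8,"fingers": -1}
  ],
  "force": 50
}}

```text
clock: 0.65
ee_pos: [0.3308, 0.3455, 0.1909]
tool_rot: [-0.0, 0.449, 0.894, -0.0]
wrist_force: [0.5, -0.2, 0.6]
gripper_width: 0.0853
```

Call:
{"op": "send_rows", "data": {
  "steps": [
    {"dx": -0.043,"dy": 0.007,"dz": 0.008,"rx": 0,"ry": 0,"rz": 6.8,"fingers": -1},
    {"dx": -0.042,"dy": 0.012,"dz": 0.008,"rx": 0,"ry": 0,"rz": 6.8,"fingers": -1},
    {"dx": -0.04,"dy": 0.017,"dz": 0.008,"rx": 0,"ry": 0,"rz": 6.8,"fingers": -1},
    {"dx": -0.038,"dy": 0.022,"dz": 0.008,"rx": 0,"ry": 0,"rz": 6.8,"fingers": -1},
    {"dx": -0.035,"dy": 0.026,"dz": 0.008,"rx": 0,"ry": 0,"rz": 6.8,"fingers": -1}
  ]
}}

```text
clock: 1.15
ee_pos: [0.4887, 0.1946, 0.1508]
tool_rot: [-0.0, 0.691, 0.723, -0.0]
wrist_force: [0.6, 1.5, -0.4]
gripper_width: 0.0856
```

Call:
{"op": "send_rows", "data": {
  "steps": [
    {"dx": -0.032,"dy": 0.03,"dz": 0.008,"rx": 0,"ry": 0,"rz": 6.8,"fingers": -1},
    {"dx": -0.028,"dy": 0.034,"dz": 0.008,"rx": 0,"ry": 0,"rz": 6.8,"fingers": -1},
    {"dx": -0.024,"dy": 0.037,"dz": 0.008,"rx": 0,"ry": 0,"rz": 6.8,"fingers": -1},
    {"dx": 0,"dy": 0,"dz": 0,"rx": 0,"ry": 0,"rz": 0,"fingers": -1},
    {"dx": 0,"dy": 0,"dz": 0,"rx": 0,"ry": 0,"rz": 0,"fingers": -1}
  ]
}}

```text
clock: 1.65
ee_pos: [0.583, 0.1043, 0.1263]
tool_rot: [-0.001, 0.807, 0.591, -0.001]
wrist_force: [0.4, -0.2, -0.6]
gripper_width: 0.0856
```

```bash
python3 plan.py 0.585 0.1085 0.12 -17 1
python3 - <<'E'
from h import *
from cell import r, grab_frame
o=r.get_obs(); f=grab_frame("wrist"); cv2.imwrite("pics/w1.png",f["color"][:,:,::-1])
W=cloud(f,o); m=(W[...,2]>.02)&(W[...,2]<.034)&(np.hypot(W[...,0]-.585,W[...,1]-.108)<.07)
P=W[m]; print(len(P),cv2.minAreaRect((P[:,:2]*1000).astype(np.float32)))
E
```

```text
t 1.65 p [0.583  0.1043 0.1263] yaw -17.5 tilt 0.12 w 0.0856 F [ 0.4 -0.2 -0.6]
dx 0.0046 dy 0.0007 dz 0.0063 rz -0.52
9689 ((584.732421875, 110.35443115234375), (84.7143783569336, 52.15128707885742), 73.62783813476562)
```

Call:
{"op": "send_rows", "data": {
  "steps": [
    {"dx": 0.0055,"dy": 0,"dz": 0.04,"rx": 0,"ry": 0,"rz": -1,"fingers": -1},
    {"dx": 0,"dy": 0,"dz": 0.04,"rx": 0,"ry": 0,"rz": 0,"fingers": -1},
    {"dx": 0,"dy": 0,"dz": 0.025,"rx": 0,"ry": 0,"rz": 0,"fingers": -1},
    {"dx": 0,"dy": 0,"dz": 0.016,"rx": 0,"ry": 0,"rz": 0,"fingers": -1},
    {"dx": 0,"dy": 0,"dz": 0,"rx": 0,"ry": 0,"rz": 0,"fingers": 1}
  ],
  "force": 50
}}

```text
clock: 2.2
ee_pos: [0.5823, 0.1116, 0.0044]
tool_rot: [-0.001, 0.8, 0.6, -0.002]
wrist_force: [-0.0, 0.6, 0.2]
gripper_width: 0.0733
```

Call:
{"op": "send_rows", "data": {
  "steps": [
    {"dx": 0,"dy": 0,"dz": 0,"rx": 0,"ry": 0,"rz": 0,"fingers": 1},
    {"dx": 0,"dy": 0,"dz": 0,"rx": 0,"ry": 0,"rz": 0,"fingers": 1},
    {"dx": 0,"dy": 0,"dz": 0,"rx": 0,"ry": 0,"rz": 0,"fingers": 1},
    {"dx": 0,"dy": 0,"dz": 0,"rx": 0,"ry": 0,"rz": 0,"fingers": 1},
    {"dx": 0,"dy": 0,"dz": 0,"rx": 0,"ry": 0,"rz": 0,"fingers": 1}
  ]
}}

```text
clock: 2.7
ee_pos: [0.5858, 0.1108, 0.0081]
tool_rot: [0.001, 0.801, 0.599, 0.001]
wrist_force: [-0.9, 2.3, 6.6]
gripper_width: 0.0503
```

Call:
{"op": "send_rows", "data": {
  "steps": [
    {"dx": 0,"dy": 0,"dz": -0.01,"rx": 0,"ry": 0,"rz": 0,"fingers": 1},
    {"dx": 0,"dy": 0,"dz": -0.03,"rx": 0,"ry": 0,"rz": 0,"fingers": 1},
    {"dx": 0,"dy": 0,"dz": -0.04,"rx": 0,"ry": 0,"rz": 0,"fingers": 1},
    {"dx": 0,"dy": 0,"dz": 0,"rx": 0,"ry": 0,"rz": 0,"fingers": 1},
    {"dx": 0,"dy": 0,"dz": 0,"rx": 0,"ry": 0,"rz": 0,"fingers": 1}
  ]
}}

```text
clock: 3.2
ee_pos: [0.5854, 0.1102, 0.0878]
tool_rot: [0.001, 0.801, 0.599, 0.001]
wrist_force: [-0.7, 0.2, -1.4]
gripper_width: 0.0505
```

```bash
python3 plan.py 0.4513 0.1666 0.085 4.5 1
python3 - <<'E'
from h import *
from cell import r, grab_frame
o=r.get_obs(); f=grab_frame("wrist"); cv2.imwrite("pics/w2.png",f["color"][:,:,::-1])
E
```

```text
t 3.20 p [0.5854 0.1102 0.0878] yaw -16.5 tilt 0.15 w 0.0505 F [-0.7  0.2 -1.4]
dx 0.0040 dy -0.0361 dz 0.0007 rz -5.24
dx 0.0073 dy -0.0356 dz 0.0007 rz -5.24
dx 0.0105 dy -0.0348 dz 0.0007 rz -5.24
dx 0.0137 dy -0.0337 dz 0.0007 rz -5.24
```

View pics/w2.png

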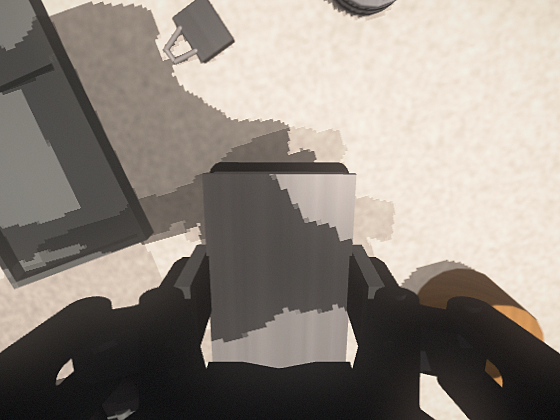

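The pad is held, centred between the jaws in the wrist view at about (280,265). On to the tray.

Call:
{"op": "send_rows", "data": {
  "steps": [
    {"dx": 0.004,"dy": -0.036,"dz": 0,"rx": 0,"ry": 0,"rz": -5.2,"fingers": 1},
    {"dx": 0.0073,"dy": -0.0356,"dz": 0,"rx": 0,"ry": 0,"rz": -5.2,"fingers": 1},
    {"dx": 0.0105,"dy": -0.0348,"dz": 0,"rx": 0,"ry": 0,"rz": -5.2,"fingers": 1},
    {"dx": 0.0137,"dy": -0.0337,"dz": 0,"rx": 0,"ry": 0,"rz": -5.2,"fingers": 1},
    {"dx": 0,"dy": 0,"dz": 0,"rx": 0,"ry": 0,"rz": 0,"fingers": 1}
  ]
}}

```text
clock: 3.75
ee_pos: [0.4454, 0.1675, 0.0847]
tool_rot: [-0.002, 0.678, 0.735, -0.003]
wrist_force: [0.7, -0.3, -0.6]
gripper_width: 0.0501
```

```bash
python3 plan.py 0.4513 0.1666 0.012 4.5 1
python3 - <<'E'
from h import *
from cell import r, grab_frame
o=r.get_obs(); f=grab_frame("wrist"); cv2.imwrite("pics/w3.png",f["color"][:,:,::-1])
W=cloud(f,o); c=np.array([.448,.2085]); L=np.hypot(W[...,0]-c[0],W[...,1]-c[1])
m=(L<.12)&(W[...,2]>.009)&(W[...,2]<.017); P=W[m][:,:2]
t=np.radians(4.5); A=np.array([[np.cos(t),np.sin(t)],[-np.sin(t),np.cos(t)]]); Q=(P-c)@A.T
for k in range(2): print(np.histogram(Q[:,k]*1000,bins=np.arange(-120,121,8))[0])
E
```

```text
t 3.75 p [0.4454 0.1675 0.0847] yaw 4.6 tilt 0.44 w 0.0501 F [ 0.7 -0.3 -0.6]
dx -0.0007 dy 0.0029 dz 0.0364 rz 0.05
dx -0.0007 dy 0.0029 dz 0.0364 rz 0.05
[   0    0    0    0    0    0    0    0  128 1464  118  112  119  105
  104   98  103   98  112  115 2338    3    0    0    0    0    0    0
   13  350]
[   0    0    0    0    0    0    4   85  109  111  113  121  125  249
  350  405  494 1312  270  292  294  305  302  324  115    0    0    0
    0    0]
```

View pics/w3.png

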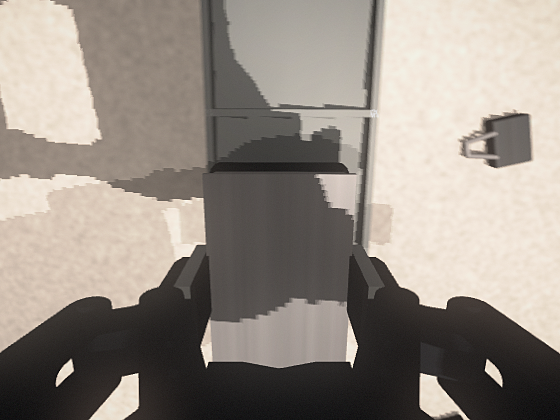

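Call:
{"op": "send_rows", "data": {
  "steps": [
    {"dx": 0.001,"dy": 0.0058,"dz": 0,"rx": 0,"ry": 0,"rz": 0,"fingers": 1},
    {"dx": 0,"dy": 0,"dz": 0.025,"rx": 0,"ry": 0,"rz": 0,"fingers": 1},
    {"dx": 0,"dy": 0,"dz": 0.025,"rx": 0,"ry": 0,"rz": 0,"fingers": 1},
    {"dx": 0,"dy": 0,"dz": 0,"rx": 0,"ry": 0,"rz": 0,"fingers": 1},
    {"dx": 0,"dy": 0,"dz": 0,"rx": 0,"ry": 0,"rz": 0,"fingers": 1}
  ]
}}

```text
clock: 4.3
ee_pos: [0.4576, 0.1678, 0.036]
tool_rot: [-0.0, 0.68, 0.733, -0.0]
wrist_force: [0.8, 0.5, -1.4]
gripper_width: 0.0503
```

```bash
python3 plan.py 0.4513 0.1690 0.012 4.5 1
```

```text
t 4.30 p [0.4576 0.1678 0.036 ] yaw 4.3 tilt 0.05 w 0.0503 F [ 0.8  0.5 -1.4]
dx 0.0016 dy -0.0062 dz 0.0240 rz -0.24
```

Call:
{"op": "send_rows", "data": {
  "steps": [
    {"dx": 0.0015,"dy": -0.006,"dz": 0,"rx": 0,"ry": 0,"rz": 0,"fingers": 1},
    {"dx": 0,"dy": 0,"dz": 0.015,"rx": 0,"ry": 0,"rz": 0,"fingers": 1},
    {"dx": 0,"dy": 0,"dz": 0.006,"rx": 0,"ry": 0,"rz": 0,"fingers": 1},
    {"dx": 0,"dy": 0,"dz": 0.003,"rx": 0,"ry": 0,"rz": 0,"fingers": 1},
    {"dx": 0,"dy": 0,"dz": 0,"rx": 0,"ry": 0,"rz": 0,"fingers": 1}
  ]
}}

```text
clock: 4.8
ee_pos: [0.4507, 0.1693, 0.0125]
tool_rot: [0.0, 0.68, 0.733, 0.0]
wrist_force: [-0.8, 0.8, -0.8]
gripper_width: 0.0503
```

Call:
{"op": "send_rows", "data": {
  "steps": [
    {"dx": 0,"dy": 0,"dz": 0,"rx": 0,"ry": 0,"rz": 0,"fingers": 1},
    {"dx": 0,"dy": 0,"dz": 0,"rx": 0,"ry": 0,"rz": 0,"fingers": -0.5},
    {"dx": 0,"dy": 0,"dz": 0,"rx": 0,"ry": 0,"rz": 0,"fingers": -0.5},
    {"dx": 0,"dy": 0,"dz": 0,"rx": 0,"ry": 0,"rz": 0,"fingers": -0.5},
    {"dx": 0,"dy": 0,"dz": 0,"rx": 0,"ry": 0,"rz": 0,"fingers": -0.5}
  ]
}}

```text
clock: 5.3
ee_pos: [0.4507, 0.1693, 0.0124]
tool_rot: [0.0, 0.68, 0.733, 0.0]
wrist_force: [-0.3, 0.2, 0.2]
gripper_width: 0.0641
```

```bash
python3 plan.py
```

```text
t 5.30 p [0.4507 0.1693 0.0124] yaw 4.3 tilt 0.02 w 0.0641 F [-0.3  0.2  0.2]
```

Call:
{"op": "send_rows", "data": {
  "steps": [
    {"dx": 0,"dy": 0,"dz": -0.02,"rx": 0,"ry": 0,"rz": 0,"fingers": -0.5},
    {"dx": 0,"dy": 0,"dz": -0.04,"rx": 0,"ry": 0,"rz": 0,"fingers": -1},
    {"dx": 0,"dy": 0,"dz": -0.048,"rx": 0,"ry": 0,"rz": 0,"fingers": -1},
    {"dx": 0,"dy": 0,"dz": -0.04,"rx": 0,"ry": 0,"rz": 0,"fingers": -1},
    {"dx": 0,"dy": 0,"dz": 0,"rx": 0,"ry": 0,"rz": 0,"fingers": -1}
  ]
}}

```text
clock: 5.8
ee_pos: [0.4537, 0.1699, 0.1657]
tool_rot: [0.003, 0.68, 0.733, 0.005]
wrist_force: [-0.1, 0.6, 0.1]
gripper_width: 0.0852
```

```bash
cat > look.py <<'E'
import sys
from h import *
from cell import r, grab_frame
n=sys.argv[1]; o=r.get_obs(); f=grab_frame("wrist"); cv2.imwrite(f"pics/{n}.png",f["color"][:,:,::-1])
W=cloud(f,o); np.savez(n+".npz",W=W,c=f["color"])
def rect(c,rad,zl,zh):
    m=(np.hypot(W[...,0]-c[0],W[...,1]-c[1])<rad)&(W[...,2]>zl)&(W[...,2]<zh); P=W[m]
    if len(P)<5: return print("none",c)
    (cx,cy),(w,h),a=cv2.minAreaRect((P[:,:2]*1000).astype(np.float32)); la=a if w>h else a+90
    print(len(P),"c %.1f %.1f size %.1f %.1f yaw %.1f z %.4f"%(cx,cy,w,h,(la-90+90)%180-90,np.median(P[:,2])))
for a in sys.argv[2:]: x,y,rad,zl,zh=map(float,a.split(",")); rect((x,y),rad,zl,zh)
E
python3 plan.py 0.600 -0.1145 0.16 0 1; python3 look.py w4 .451,.169,.06,.023,.034
python3 - <<'E'
import numpy as np
d=np.load("w4.npz"); W=d["W"]; c=np.array([.448,.2085]); L=np.hypot(W[...,0]-c[0],W[...,1]-c[1])
m=(L<.13)&(W[...,2]>.009)&(W[...,2]<.017); P=W[m][:,:2]
t=np.radians(4.5); A=np.array([[np.cos(t),np.sin(t)],[-np.sin(t),np.cos(t)]]); Q=(P-c)@A.T*1000
print(np.histogram(Q[:,0],bins=np.arange(-54,55,3))); print(np.histogram(Q[abs(Q[:,0])<35,1],bins=np.arange(-111,112,3)))
E
```

```text
t 5.80 p [0.4537 0.1699 0.1657] yaw 4.3 tilt 0.63 w 0.0852 F [-0.1  0.6  0.1]
dx -0.0421 dy 0.0178 dz 0.0008 rz 0.62
dx -0.0419 dy 0.0182 dz 0.0008 rz 0.62
dx -0.0417 dy 0.0187 dz 0.0008 rz 0.62
dx -0.0415 dy 0.0191 dz 0.0008 rz 0.62
dx -0.0413 dy 0.0196 dz 0.0008 rz 0.62
dx -0.0411 dy 0.0200 dz 0.0008 rz 0.62
dx -0.0409 dy 0.0205 dz 0.0008 rz 0.62
7373 c 451.0 168.7 size 52.1 84.2 yaw 4.3 z 0.0293
(array([  0, 137, 972, 496,  49,  48,  50,  48,  48,  47,  57,  52,  57,
        58,  52,  58,  52,  60,  59,  52,  60,  53,  60,  52,  59,  59,
        47,  50,  44,  54,  49,  50, 706, 843,   2,   0]), array([-54, -51, -48, -45, -42, -39, -36, -33, -30, -27, -24, -21, -18,
       -15, -12,  -9,  -6,  -3,   0,   3,   6,   9,  12,  15,  18,  21,
        24,  27,  30,  33,  36,  39,  42,  45,  48,  51,  54]))
(array([  0,   0,   0,   0,  75, 282, 233,   0,   0,   0,   0,   0,   0,
         0,   0,   0,   0,   0,   0,   0,   0,   0,   0,   0,   0,   0,
         0,   0,   0,   0,   0,   0,   0,   0,   0,   0,   0, 119,   0,
         0,   0,   0, 314, 235,   0,   0,   0,   0,   0,   0,   0,   0,
         0,   0,   0,   0,   0,   0,   0,   0,   0,   0,   0,   0,   0,
         0,   0,   0,   0,   0,   0,   0,   0,   0]), array([-111, -108, -105, -102,  -99,  -96,  -93,  -90,  -87,  -84,  -81,
        -78,  -75,  -72,  -69,  -66,  -63,  -60,  -57,  -54,  -51,  -48,
        -45,  -42,  -39,  -36,  -33,  -30,  -27,  -24,  -21,  -18,  -15,
        -12,   -9,   -6,   -3,    0,    3,    6,    9,   12,   15,   18,
         21,   24,   27,   30,   33,   36,   39,   42,   45,   48,   51,
         54,   57,   60,   63,   66,   69,   72,   75,   78,   81,   84,
         87,   90,   93,   96,   99,  102,  105,  108,  111]))
```

Pad is flat on the floor (top at 29.3 mm, yaw 4.3°, about 1 mm from the bay centre). The tray centre is refined to (0.4477, 0.2118). Now to the till roll.

Call:
{"op": "send_rows", "data": {
  "steps": [
    {"dx": -0.042,"dy": 0.018,"dz": 0,"rx": 0,"ry": 0,"rz": 0.6,"fingers": -1},
    {"dx": -0.042,"dy": 0.018,"dz": 0,"rx": 0,"ry": 0,"rz": 0.6,"fingers": -1},
    {"dx": -0.042,"dy": 0.019,"dz": 0,"rx": 0,"ry": 0,"rz": 0.6,"fingers": -1},
    {"dx": -0.042,"dy": 0.019,"dz": 0,"rx": 0,"ry": 0,"rz": 0.6,"fingers": -1},
    {"dx": -0.041,"dy": 0.02,"dz": 0,"rx": 0,"ry": 0,"rz": 0.6,"fingers": -1}
  ]
}}

```text
clock: 6.35
ee_pos: [0.5556, -0.036, 0.1584]
tool_rot: [-0.001, 0.699, 0.715, -0.001]
wrist_force: [1.0, 0.2, 0.4]
gripper_width: 0.0854
```

Call:
{"op": "send_rows", "data": {
  "steps": [
    {"dx": -0.041,"dy": 0.02,"dz": 0,"rx": 0,"ry": 0,"rz": 0.6,"fingers": -1},
    {"dx": -0.041,"dy": 0.02,"dz": 0,"rx": 0,"ry": 0,"rz": 0.6,"fingers": -1},
    {"dx": 0,"dy": 0,"dz": 0,"rx": 0,"ry": 0,"rz": 0,"fingers": -1},
    {"dx": 0,"dy": 0,"dz": 0,"rx": 0,"ry": 0,"rz": 0,"fingers": -1},
    {"dx": 0,"dy": 0,"dz": 0,"rx": 0,"ry": 0,"rz": 0,"fingers": -1}
  ]
}}

```text
clock: 6.85
ee_pos: [0.5964, -0.1146, 0.159]
tool_rot: [-0.001, 0.706, 0.708, -0.0]
wrist_force: [-0.9, -1.3, -0.1]
gripper_width: 0.0855
```

```bash
python3 look.py w5 .6,-.114,.045,.048,.065; python3 plan.py 0.600 -0.1145 0.02 0 1
```

```text
4232 c 599.0 -111.3 size 48.5 50.0 yaw 1.8 z 0.0573
t 6.90 p [ 0.5966 -0.1143  0.1595] yaw 0.2 tilt 0.12 w 0.0854 F [-0.4  0.5  0. ]
dx -0.0001 dy 0.0011 dz 0.0465 rz 0.07
dx -0.0001 dy 0.0011 dz 0.0465 rz 0.07
dx -0.0001 dy 0.0011 dz 0.0465 rz 0.07
```

View pics/w5.png

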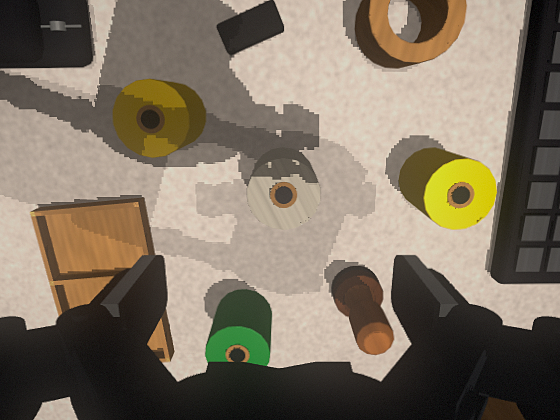

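The wrist view shows the white roll at (284,195) between the open jaws, with the yellow, green and stamp clear of the fingers' path. Grasp it.

Call:
{"op": "send_rows", "data": {
  "steps": [
    {"dx": 0.002,"dy": 0.003,"dz": 0.045,"rx": 0,"ry": 0,"rz": 0,"fingers": -1},
    {"dx": 0,"dy": 0,"dz": 0.045,"rx": 0,"ry": 0,"rz": 0,"fingers": -1},
    {"dx": 0,"dy": 0,"dz": 0.03,"rx": 0,"ry": 0,"rz": 0,"fingers": -1},
    {"dx": 0,"dy": 0,"dz": 0.016,"rx": 0,"ry": 0,"rz": 0,"fingers": -1},
    {"dx": 0,"dy": 0,"dz": 0,"rx": 0,"ry": 0,"rz": 0,"fingers": -1}
  ]
}}

```text
clock: 7.4
ee_pos: [0.5983, -0.1117, 0.0217]
tool_rot: [-0.003, 0.706, 0.709, -0.001]
wrist_force: [0.1, -0.0, -0.4]
gripper_width: 0.0854
```

Call:
{"op": "send_rows", "data": {
  "steps": [
    {"dx": 0,"dy": 0,"dz": 0,"rx": 0,"ry": 0,"rz": 0,"fingers": 1},
    {"dx": 0,"dy": 0,"dz": 0,"rx": 0,"ry": 0,"rz": 0,"fingers": 1},
    {"dx": 0,"dy": 0,"dz": 0,"rx": 0,"ry": 0,"rz": 0,"fingers": 1},
    {"dx": 0,"dy": 0,"dz": 0,"rx": 0,"ry": 0,"rz": 0,"fingers": 1},
    {"dx": 0,"dy": 0,"dz": 0,"rx": 0,"ry": 0,"rz": 0,"fingers": 1}
  ]
}}

```text
clock: 7.9
ee_pos: [0.6015, -0.1137, 0.0263]
tool_rot: [0.001, 0.706, 0.708, 0.001]
wrist_force: [0.0, 1.6, 5.7]
gripper_width: 0.0484
```

```bash
python3 plan.py
```

```text
t 7.90 p [ 0.6015 -0.1137  0.0263] yaw 0.1 tilt 0.19 w 0.0484 F [0.  1.6 5.7]
```

Call:
{"op": "send_rows", "data": {
  "steps": [
    {"dx": 0,"dy": 0,"dz": -0.02,"rx": 0,"ry": 0,"rz": 0,"fingers": 1},
    {"dx": 0,"dy": 0,"dz": -0.04,"rx": 0,"ry": 0,"rz": 0,"fingers": 1},
    {"dx": 0,"dy": 0,"dz": -0.045,"rx": 0,"ry": 0,"rz": 0,"fingers": 1},
    {"dx": 0,"dy": 0,"dz": 0,"rx": 0,"ry": 0,"rz": 0,"fingers": 1},
    {"dx": 0,"dy": 0,"dz": 0,"rx": 0,"ry": 0,"rz": 0,"fingers": 1}
  ]
}}

```text
clock: 8.4
ee_pos: [0.6009, -0.1138, 0.1309]
tool_rot: [0.001, 0.706, 0.708, 0.001]
wrist_force: [0.2, 0.7, -1.5]
gripper_width: 0.0491
```

```bash
python3 plan.py 0.4433 0.2676 0.13 4.3 1; python3 look.py w6 .6,-.114,.06,.14,.2
```

```text
t 8.40 p [ 0.6009 -0.1138  0.1309] yaw 0.1 tilt 0.19 w 0.0491 F [ 0.2  0.7 -1.5]
dx 0.0424 dy -0.0174 dz 0.0001 rz -0.46
dx 0.0426 dy -0.0171 dz 0.0001 rz -0.46
dx 0.0427 dy -0.0167 dz 0.0001 rz -0.46
dx 0.0428 dy -0.0164 dz 0.0001 rz -0.46
dx 0.0430 dy -0.0160 dz 0.0001 rz -0.46
dx 0.0431 dy -0.0157 dz 0.0001 rz -0.46
dx 0.0432 dy -0.0153 dz 0.0001 rz -0.46
dx 0.0433 dy -0.0150 dz 0.0001 rz -0.46
dx 0.0435 dy -0.0146 dz 0.0001 rz -0.46
40916 c 600.4 -111.7 size 117.2 50.7 yaw -87.6 z 0.1677
```

Call:
{"op": "send_rows", "data": {
  "steps": [
    {"dx": 0.042,"dy": -0.017,"dz": 0,"rx": 0,"ry": 0,"rz": -0.5,"fingers": 1},
    {"dx": 0.043,"dy": -0.017,"dz": 0,"rx": 0,"ry": 0,"rz": -0.5,"fingers": 1},
    {"dx": 0.043,"dy": -0.017,"dz": 0,"rx": 0,"ry": 0,"rz": -0.5,"fingers": 1},
    {"dx": 0.043,"dy": -0.016,"dz": 0,"rx": 0,"ry": 0,"rz": -0.5,"fingers": 1},
    {"dx": 0.043,"dy": -0.016,"dz": 0,"rx": 0,"ry": 0,"rz": -0.5,"fingers": 1}
  ]
}}

```text
clock: 8.95
ee_pos: [0.5111, 0.1001, 0.1277]
tool_rot: [-0.001, 0.691, 0.723, -0.001]
wrist_force: [0.6, 0.8, -1.2]
gripper_width: 0.0483
```

Call:
{"op": "send_rows", "data": {
  "steps": [
    {"dx": 0.043,"dy": -0.016,"dz": 0,"rx": 0,"ry": 0,"rz": -0.5,"fingers": 1},
    {"dx": 0.043,"dy": -0.015,"dz": 0,"rx": 0,"ry": 0,"rz": -0.5,"fingers": 1},
    {"dx": 0.043,"dy": -0.015,"dz": 0,"rx": 0,"ry": 0,"rz": -0.5,"fingers": 1},
    {"dx": 0.043,"dy": -0.015,"dz": 0,"rx": 0,"ry": 0,"rz": 0,"fingers": 1},
    {"dx": 0,"dy": 0,"dz": 0,"rx": 0,"ry": 0,"rz": 0,"fingers": 1}
  ]
}}

```text
clock: 9.45
ee_pos: [0.4386, 0.2706, 0.1278]
tool_rot: [-0.001, 0.679, 0.734, -0.001]
wrist_force: [1.0, -0.8, -1.2]
gripper_width: 0.0489
```

Call:
{"op": "send_rows", "data": {
  "steps": [
    {"dx": 0,"dy": 0,"dz": 0.025,"rx": 0,"ry": 0,"rz": 0,"fingers": 1},
    {"dx": 0,"dy": 0,"dz": 0.025,"rx": 0,"ry": 0,"rz": 0,"fingers": 1},
    {"dx": 0,"dy": 0,"dz": 0,"rx": 0,"ry": 0,"rz": 0,"fingers": 1},
    {"dx": 0,"dy": 0,"dz": 0,"rx": 0,"ry": 0,"rz": 0,"fingers": 1},
    {"dx": 0,"dy": 0,"dz": 0,"rx": 0,"ry": 0,"rz": 0,"fingers": 1}
  ]
}}

```text
clock: 9.95
ee_pos: [0.4428, 0.2667, 0.08]
tool_rot: [0.0, 0.681, 0.732, 0.001]
wrist_force: [-0.4, -0.1, -1.2]
gripper_width: 0.0488
```

```bash
python3 plan.py 0.4433 0.2676 0.030 4.3 1
```

```text
t 9.95 p [0.4428 0.2667 0.08  ] yaw 4.1 tilt 0.06 w 0.0488 F [-0.4 -0.1 -1.2]
dx 0.0005 dy 0.0003 dz 0.0250 rz -0.10
dx 0.0005 dy 0.0003 dz 0.0250 rz -0.10
```

Call:
{"op": "send_rows", "data": {
  "steps": [
    {"dx": 0,"dy": 0,"dz": 0.025,"rx": 0,"ry": 0,"rz": 0,"fingers": 1},
    {"dx": 0,"dy": 0,"dz": 0.015,"rx": 0,"ry": 0,"rz": 0,"fingers": 1},
    {"dx": 0,"dy": 0,"dz": 0.007,"rx": 0,"ry": 0,"rz": 0,"fingers": 1},
    {"dx": 0,"dy": 0,"dz": 0.003,"rx": 0,"ry": 0,"rz": 0,"fingers": 1},
    {"dx": 0,"dy": 0,"dz": 0,"rx": 0,"ry": 0,"rz": 0,"fingers": 1}
  ]
}}

```text
clock: 10.45
ee_pos: [0.4426, 0.2669, 0.0299]
tool_rot: [0.0, 0.681, 0.732, 0.0]
wrist_force: [-0.1, -0.6, -0.2]
gripper_width: 0.0487
```

Call:
{"op": "send_rows", "data": {
  "steps": [
    {"dx": 0,"dy": 0,"dz": 0,"rx": 0,"ry": 0,"rz": 0,"fingers": 1},
    {"dx": 0,"dy": 0,"dz": 0,"rx": 0,"ry": 0,"rz": 0,"fingers": -0.6},
    {"dx": 0,"dy": 0,"dz": 0,"rx": 0,"ry": 0,"rz": 0,"fingers": -0.6},
    {"dx": 0,"dy": 0,"dz": 0,"rx": 0,"ry": 0,"rz": 0,"fingers": -0.6},
    {"dx": 0,"dy": 0,"dz": 0,"rx": 0,"ry": 0,"rz": 0,"fingers": -0.6}
  ]
}}

```text
clock: 10.95
ee_pos: [0.4422, 0.2669, 0.0295]
tool_rot: [0.0, 0.681, 0.732, 0.0]
wrist_force: [0.9, 0.5, -0.3]
gripper_width: 0.0686
```

Call:
{"op": "send_rows", "data": {
  "steps": [
    {"dx": 0,"dy": 0,"dz": -0.02,"rx": 0,"ry": 0,"rz": 0,"fingers": -0.6},
    {"dx": 0,"dy": 0,"dz": -0.045,"rx": 0,"ry": 0,"rz": 0,"fingers": -0.6},
    {"dx": 0,"dy": 0,"dz": -0.045,"rx": 0,"ry": 0,"rz": 0,"fingers": -1},
    {"dx": 0,"dy": 0,"dz": -0.045,"rx": 0,"ry": 0,"rz": 0,"fingers": -1},
    {"dx": 0,"dy": 0,"dz": 0,"rx": 0,"ry": 0,"rz": 0,"fingers": -1}
  ]
}}

```text
clock: 11.45
ee_pos: [0.4451, 0.2682, 0.1906]
tool_rot: [0.003, 0.681, 0.732, 0.006]
wrist_force: [-0.5, 0.8, 0.4]
gripper_width: 0.0852
```

```bash
python3 plan.py 0.663 -0.213 0.18 0 1; python3 look.py w7 .4433,.2676,.04,.05,.07
```

```text
t 11.45 p [0.4451 0.2682 0.1906] yaw 4.1 tilt 0.70 w 0.0852 F [-0.5  0.8  0.4]
dx -0.0413 dy 0.0152 dz 0.0009 rz 0.34
dx -0.0412 dy 0.0155 dz 0.0009 rz 0.34
dx -0.0411 dy 0.0157 dz 0.0009 rz 0.34
dx -0.0410 dy 0.0160 dz 0.0009 rz 0.34
dx -0.0409 dy 0.0162 dz 0.0009 rz 0.34
dx -0.0408 dy 0.0165 dz 0.0009 rz 0.34
dx -0.0407 dy 0.0167 dz 0.0009 rz 0.34
dx -0.0406 dy 0.0169 dz 0.0009 rz 0.34
dx -0.0405 dy 0.0172 dz 0.0009 rz 0.34
dx -0.0404 dy 0.0174 dz 0.0009 rz 0.34
dx -0.0403 dy 0.0177 dz 0.0009 rz 0.34
dx -0.0402 dy 0.0179 dz 0.0009 rz 0.34
3456 c 442.2 269.5 size 48.7 49.3 yaw 1.9 z 0.0603
```

Call:
{"op": "send_rows", "data": {
  "steps": [
    {"dx": -0.041,"dy": 0.015,"dz": 0,"rx": 0,"ry": 0,"rz": 0,"fingers": -1},
    {"dx": -0.041,"dy": 0.015,"dz": 0,"rx": 0,"ry": 0,"rz": 0,"fingers": -1},
    {"dx": -0.041,"dy": 0.015,"dz": 0,"rx": 0,"ry": 0,"rz": 0,"fingers": -1},
    {"dx": -0.041,"dy": 0.015,"dz": 0,"rx": 0,"ry": 0,"rz": 0,"fingers": -1},
    {"dx": -0.041,"dy": 0.015,"dz": 0,"rx": 0,"ry": 0,"rz": 0,"fingers": -1}
  ]
}}

```text
clock: 12.0
ee_pos: [0.5313, 0.0661, 0.1827]
tool_rot: [-0.001, 0.681, 0.732, -0.001]
wrist_force: [0.7, 0.2, 0.2]
gripper_width: 0.0851
```

Call:
{"op": "send_rows", "data": {
  "steps": [
    {"dx": -0.041,"dy": 0.015,"dz": 0,"rx": 0,"ry": 0,"rz": 0,"fingers": -1},
    {"dx": -0.041,"dy": 0.015,"dz": 0,"rx": 0,"ry": 0,"rz": 0,"fingers": -1},
    {"dx": -0.041,"dy": 0.015,"dz": 0,"rx": 0,"ry": 0,"rz": 0,"fingers": -1},
    {"dx": -0.041,"dy": 0.015,"dz": 0,"rx": 0,"ry": 0,"rz": 0,"fingers": -1},
    {"dx": -0.041,"dy": 0.015,"dz": 0,"rx": 0,"ry": 0,"rz": 0,"fingers": -1}
  ]
}}

```text
clock: 12.5
ee_pos: [0.621, -0.1328, 0.1823]
tool_rot: [-0.001, 0.681, 0.732, -0.001]
wrist_force: [0.8, 0.6, -0.0]
gripper_width: 0.0853
```

Call:
{"op": "send_rows", "data": {
  "steps": [
    {"dx": -0.041,"dy": 0.015,"dz": 0,"rx": 0,"ry": 0,"rz": 0,"fingers": -1},
    {"dx": -0.041,"dy": 0.016,"dz": 0,"rx": 0,"ry": 0,"rz": 0,"fingers": -1},
    {"dx": 0,"dy": 0,"dz": 0,"rx": 0,"ry": 0,"rz": 0,"fingers": -1},
    {"dx": 0,"dy": 0,"dz": 0,"rx": 0,"ry": 0,"rz": 0,"fingers": -1},
    {"dx": 0,"dy": 0,"dz": 0,"rx": 0,"ry": 0,"rz": 0,"fingers": -1}
  ]
}}

```text
clock: 13.0
ee_pos: [0.6575, -0.2097, 0.183]
tool_rot: [-0.001, 0.681, 0.732, -0.0]
wrist_force: [0.5, 0.1, -0.2]
gripper_width: 0.085
```

```bash
python3 look.py w8 .663,-.214,.04,.055,.09 .663,-.214,.04,.005,.09; python3 plan.py 0.663 -0.213 0.038 4.1 1
```

```text
1290 c 663.2 -209.9 size 26.2 26.3 yaw 41.1 z 0.0780
2382 c 663.0 -206.3 size 40.5 33.8 yaw -83.5 z 0.0661
t 13.05 p [ 0.6576 -0.2094  0.1837] yaw 4.2 tilt 0.10 w 0.0854 F [-0.3  0.7  0.3]
dx -0.0010 dy 0.0013 dz 0.0364 rz 0.03
dx -0.0010 dy 0.0013 dz 0.0364 rz 0.03
dx -0.0010 dy 0.0013 dz 0.0364 rz 0.03
dx -0.0010 dy 0.0013 dz 0.0364 rz 0.03
```

Call:
{"op": "send_rows", "data": {
  "steps": [
    {"dx": -0.003,"dy": 0.0053,"dz": 0.045,"rx": 0,"ry": 0,"rz": 0,"fingers": -1},
    {"dx": 0,"dy": 0,"dz": 0.045,"rx": 0,"ry": 0,"rz": 0,"fingers": -1},
    {"dx": 0,"dy": 0,"dz": 0.035,"rx": 0,"ry": 0,"rz": 0,"fingers": -1},
    {"dx": 0,"dy": 0,"dz": 0.018,"rx": 0,"ry": 0,"rz": 0,"fingers": -1},
    {"dx": 0,"dy": 0,"dz": 0,"rx": 0,"ry": 0,"rz": 0,"fingers": -1}
  ]
}}

```text
clock: 13.55
ee_pos: [0.6615, -0.2111, 0.038]
tool_rot: [-0.003, 0.681, 0.733, -0.001]
wrist_force: [-1.1, 0.3, 0.4]
gripper_width: 0.0856
```

Call:
{"op": "send_rows", "data": {
  "steps": [
    {"dx": 0,"dy": 0,"dz": 0,"rx": 0,"ry": 0,"rz": 0,"fingers": 1},
    {"dx": 0,"dy": 0,"dz": 0,"rx": 0,"ry": 0,"rz": 0,"fingers": 1},
    {"dx": 0,"dy": 0,"dz": 0,"rx": 0,"ry": 0,"rz": 0,"fingers": 1},
    {"dx": 0,"dy": 0,"dz": 0,"rx": 0,"ry": 0,"rz": 0,"fingers": 1},
    {"dx": 0,"dy": 0,"dz": 0,"rx": 0,"ry": 0,"rz": 0,"fingers": 1}
  ]
}}

```text
clock: 14.05
ee_pos: [0.6641, -0.2137, 0.0427]
tool_rot: [0.001, 0.681, 0.732, 0.0]
wrist_force: [-1.5, 0.7, 5.5]
gripper_width: 0.0256
```

Call:
{"op": "send_rows", "data": {
  "steps": [
    {"dx": 0,"dy": 0,"dz": 0,"rx": 0,"ry": 0,"rz": 0,"fingers": 1},
    {"dx": 0,"dy": 0,"dz": 0,"rx": 0,"ry": 0,"rz": 0,"fingers": 1},
    {"dx": 0,"dy": 0,"dz": 0,"rx": 0,"ry": 0,"rz": 0,"fingers": 1},
    {"dx": 0,"dy": 0,"dz": 0,"rx": 0,"ry": 0,"rz": 0,"fingers": 1},
    {"dx": 0,"dy": 0,"dz": 0,"rx": 0,"ry": 0,"rz": 0,"fingers": 1}
  ]
}}

```text
clock: 14.55
ee_pos: [0.6641, -0.2137, 0.0427]
tool_rot: [0.001, 0.681, 0.732, 0.0]
wrist_force: [-2.2, -0.3, 6.1]
gripper_width: 0.0255
```

```bash
python3 plan.py
```

```text
t 14.55 p [ 0.6641 -0.2137  0.0427] yaw 4.1 tilt 0.11 w 0.0255 F [-2.2 -0.3  6.1]
```

Call:
{"op": "send_rows", "data": {
  "steps": [
    {"dx": 0,"dy": 0,"dz": -0.02,"rx": 0,"ry": 0,"rz": 0,"fingers": 1},
    {"dx": 0,"dy": 0,"dz": -0.04,"rx": 0,"ry": 0,"rz": 0,"fingers": 1},
    {"dx": 0,"dy": 0,"dz": -0.05,"rx": 0,"ry": 0,"rz": 0,"fingers": 1},
    {"dx": 0,"dy": 0,"dz": 0,"rx": 0,"ry": 0,"rz": 0,"fingers": 1},
    {"dx": 0,"dy": 0,"dz": 0,"rx": 0,"ry": 0,"rz": 0,"fingers": 1}
  ]
}}

```text
clock: 15.05
ee_pos: [0.6641, -0.2138, 0.1529]
tool_rot: [0.001, 0.681, 0.732, 0.001]
wrist_force: [0.2, 0.4, -1.7]
gripper_width: 0.0255
```

```bash
python3 plan.py .451 .1690 .155 4.3 1; python3 look.py w9
python3 - <<'E'
from h import *
from cell import grab_frame
f=grab_frame("side"); W=cloud(f)
cv2.imwrite("pics/s9.png",cv2.resize(f["color"][180:310,290:460][:,:,::-1],None,fx=4,fy=4))
E
```

```text
t 15.05 p [ 0.6641 -0.2138  0.1529] yaw 4.1 tilt 0.18 w 0.0255 F [ 0.2  0.4 -1.7]
dx 0.0397 dy -0.0185 dz -0.0002 rz -0.02
dx 0.0397 dy -0.0185 dz -0.0002 rz -0.02
dx 0.0397 dy -0.0185 dz -0.0002 rz -0.02
dx 0.0397 dy -0.0185 dz -0.0002 rz -0.02
dx 0.0397 dy -0.0185 dz -0.0002 rz -0.02
dx 0.0397 dy -0.0184 dz -0.0002 rz -0.02
dx 0.0397 dy -0.0184 dz -0.0002 rz -0.02
dx 0.0398 dy -0.0184 dz -0.0002 rz -0.02
dx 0.0398 dy -0.0184 dz -0.0002 rz -0.02
dx 0.0398 dy -0.0184 dz -0.0002 rz -0.02
```

View pics/s9.png

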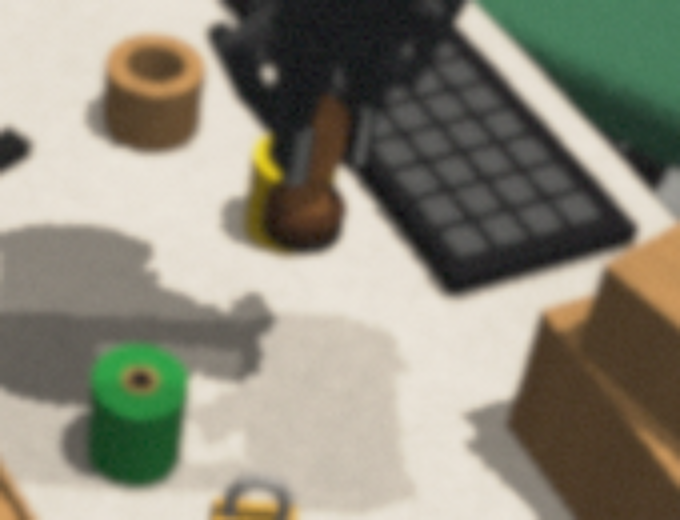

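The stamp is held. Its handle leans a bit in the crop ((330,100) to (305,215)), so I'll check that against the projected vertical.

Run:
```python
from h import *
from cell import grab_frame
f=dict(np.load("scene0.npz"))
for n in ("side","scene"):
    f=grab_frame(n); c=np.array([.6641,-.2138]); W=cloud(f)
    p=px(f,[[*c,.1105],[*c,.19]]); d=p[1]-p[0]; print(n,"expected lean",np.degrees(np.arctan2(d[0],-d[1])),p.ravel())
    m=(np.hypot(W[...,0]-c[0],W[...,1]-c[1])<.026)&(W[...,2]>.1)&(W[...,2]<.2)
    C=f["color"].astype(int); b=m&(C[...,0]-C[...,2]>15)
    for lo,hi in ((.108,.13),(.15,.165),(.165,.18),(.18,.2)):
        P=W[b&(W[...,2]>lo)&(W[...,2]<hi)]
        if len(P): print(lo,len(P),np.round((P.max(0)+P.min(0))/2,4)[:2],np.round(P[:,2].max(),3))
```

```text
side expected lean 9.733974193895422 [366.0428815  235.97939235 371.18638015 205.9957481 ]
0.108 248 [ 0.6618 -0.2129] 0.13
0.15 52 [ 0.6582 -0.2208] 0.165
0.165 52 [ 0.6628 -0.2221] 0.18
0.18 69 [ 0.6632 -0.2156] 0.198
scene expected lean -7.833043085938721 [241.8735753  273.14142243 238.68316546 249.95033909]
0.108 159 [ 0.6626 -0.2157] 0.13
0.15 30 [ 0.6593 -0.221 ] 0.165
0.165 29 [ 0.66   -0.2201] 0.18
0.18 35 [ 0.6601 -0.2193] 0.186
```

Lean agrees with vertical (expected 9.7°, seen about 12°). I'll carry it to the pad.

Call:
{"op": "send_rows", "data": {
  "steps": [
    {"dx": 0.04,"dy": -0.018,"dz": 0,"rx": 0,"ry": 0,"rz": 0,"fingers": 1},
    {"dx": 0.04,"dy": -0.018,"dz": 0,"rx": 0,"ry": 0,"rz": 0,"fingers": 1},
    {"dx": 0.04,"dy": -0.018,"dz": 0,"rx": 0,"ry": 0,"rz": 0,"fingers": 1},
    {"dx": 0.04,"dy": -0.018,"dz": 0,"rx": 0,"ry": 0,"rz": 0,"fingers": 1},
    {"dx": 0.04,"dy": -0.018,"dz": 0,"rx": 0,"ry": 0,"rz": 0,"fingers": 1}
  ]
}}

```text
clock: 15.75
ee_pos: [0.5578, -0.019, 0.15]
tool_rot: [-0.001, 0.681, 0.732, -0.001]
wrist_force: [0.4, 1.4, -0.2]
gripper_width: 0.0255
```

Call:
{"op": "send_rows", "data": {
  "steps": [
    {"dx": 0.04,"dy": -0.019,"dz": 0,"rx": 0,"ry": 0,"rz": 0,"fingers": 1},
    {"dx": 0.04,"dy": -0.019,"dz": 0,"rx": 0,"ry": 0,"rz": 0,"fingers": 1},
    {"dx": 0.04,"dy": -0.019,"dz": 0,"rx": 0,"ry": 0,"rz": 0,"fingers": 1},
    {"dx": 0.039,"dy": -0.019,"dz": 0,"rx": 0,"ry": 0,"rz": 0,"fingers": 1},
    {"dx": 0.039,"dy": -0.019,"dz": 0,"rx": 0,"ry": 0,"rz": 0,"fingers": 1}
  ]
}}

```text
clock: 16.25
ee_pos: [0.4488, 0.1714, 0.1504]
tool_rot: [-0.001, 0.681, 0.732, -0.001]
wrist_force: [1.1, -0.3, -0.6]
gripper_width: 0.0254
```

Call:
{"op": "send_rows", "data": {
  "steps": [
    {"dx": 0,"dy": 0,"dz": 0.03,"rx": 0,"ry": 0,"rz": 0,"fingers": 1},
    {"dx": 0,"dy": 0,"dz": 0.025,"rx": 0,"ry": 0,"rz": 0,"fingers": 1},
    {"dx": 0,"dy": 0,"dz": 0,"rx": 0,"ry": 0,"rz": 0,"fingers": 1},
    {"dx": 0,"dy": 0,"dz": 0,"rx": 0,"ry": 0,"rz": 0,"fingers": 1},
    {"dx": 0,"dy": 0,"dz": 0,"rx": 0,"ry": 0,"rz": 0,"fingers": 1}
  ]
}}

```text
clock: 16.75
ee_pos: [0.4512, 0.1701, 0.0971]
tool_rot: [0.0, 0.681, 0.732, 0.001]
wrist_force: [0.4, 0.6, -0.4]
gripper_width: 0.0256
```

```bash
python3 plan.py .452 .1690 .0725 4.3 1; python3 look.py w10
python3 - <<'E'
from h import *
from cell import grab_frame
f=grab_frame("side"); u,v=px(f,[[.452,.169,.06]])[0].astype(int)
cv2.imwrite("pics/s10.png",cv2.resize(f["color"][v-60:v+60,u-80:u+80][:,:,::-1],None,fx=4,fy=4))
E
```

```text
t 16.75 p [0.4512 0.1701 0.0971] yaw 4.1 tilt 0.08 w 0.0256 F [ 0.4  0.6 -0.4]
dx -0.0011 dy 0.0007 dz 0.0246 rz -0.20
```

View pics/s10.png

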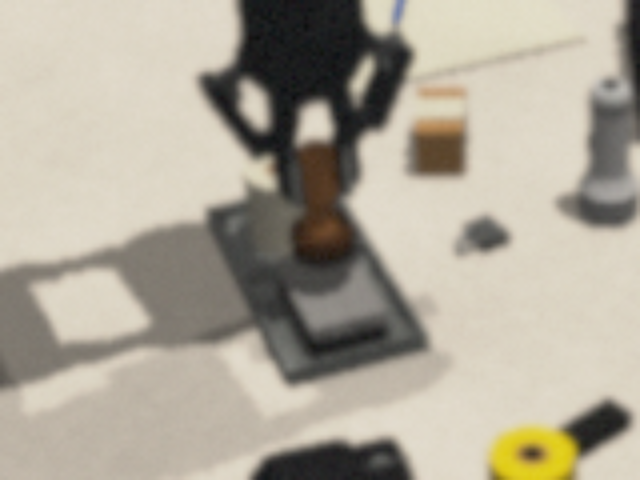

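The side crop shows the stamp upright over the pad (320,235), with the till roll standing behind it at (270,215). Lower and release.

Call:
{"op": "send_rows", "data": {
  "steps": [
    {"dx": -0.001,"dy": 0.0007,"dz": 0.012,"rx": 0,"ry": 0,"rz": 0,"fingers": 1},
    {"dx": 0,"dy": 0,"dz": 0.007,"rx": 0,"ry": 0,"rz": 0,"fingers": 1},
    {"dx": 0,"dy": 0,"dz": 0.004,"rx": 0,"ry": 0,"rz": 0,"fingers": 1},
    {"dx": 0,"dy": 0,"dz": 0.002,"rx": 0,"ry": 0,"rz": 0,"fingers": 1},
    {"dx": 0,"dy": 0,"dz": 0,"rx": 0,"ry": 0,"rz": 0,"fingers": 1}
  ]
}}

```text
clock: 17.35
ee_pos: [0.4514, 0.1693, 0.0717]
tool_rot: [0.0, 0.681, 0.732, 0.0]
wrist_force: [-0.3, -0.5, -0.0]
gripper_width: 0.0254
```

Call:
{"op": "send_rows", "data": {
  "steps": [
    {"dx": 0,"dy": 0,"dz": 0,"rx": 0,"ry": 0,"rz": 0,"fingers": 1},
    {"dx": 0,"dy": 0,"dz": 0,"rx": 0,"ry": 0,"rz": 0,"fingers": -0.2},
    {"dx": 0,"dy": 0,"dz": 0,"rx": 0,"ry": 0,"rz": 0,"fingers": -0.5},
    {"dx": 0,"dy": 0,"dz": 0,"rx": 0,"ry": 0,"rz": 0,"fingers": -0.7},
    {"dx": 0,"dy": 0,"dz": 0,"rx": 0,"ry": 0,"rz": 0,"fingers": -0.7}
  ]
}}

```text
clock: 17.85
ee_pos: [0.4512, 0.1692, 0.0713]
tool_rot: [0.0, 0.681, 0.732, 0.0]
wrist_force: [-0.5, -0.4, 0.3]
gripper_width: 0.0725
```

Call:
{"op": "send_rows", "data": {
  "steps": [
    {"dx": 0,"dy": 0,"dz": 0,"rx": 0,"ry": 0,"rz": 0,"fingers": -0.7},
    {"dx": 0,"dy": 0,"dz": -0.03,"rx": 0,"ry": 0,"rz": 0,"fingers": -0.7},
    {"dx": 0,"dy": 0,"dz": -0.045,"rx": 0,"ry": 0,"rz": 0,"fingers": -1},
    {"dx": 0,"dy": 0,"dz": -0.045,"rx": 0,"ry": 0,"rz": 0,"fingers": -1},
    {"dx": 0,"dy": 0,"dz": -0.01,"rx": 0,"ry": 0,"rz": 0,"fingers": -1}
  ]
}}

```text
clock: 18.35
ee_pos: [0.4535, 0.1698, 0.2062]
tool_rot: [0.003, 0.681, 0.732, 0.004]
wrist_force: [0.7, 0.2, 0.2]
gripper_width: 0.0853
```

```bash
python3 look.py w11 .452,.169,.03,.09,.12 .452,.169,.022,.036,.08 .452,.169,.06,.023,.034; python3 plan.py 0.590 -0.3235 0.2 -27.5 1
```

```text
1291 c 450.5 172.8 size 25.7 26.9 yaw 4.2 z 0.1072
825 c 450.4 175.8 size 40.2 30.0 yaw -85.3 z 0.0474
3258 c 451.1 168.6 size 52.2 83.4 yaw 4.3 z 0.0293
t 18.40 p [0.4531 0.1697 0.2054] yaw 4.1 tilt 0.46 w 0.0857 F [0.4 0.4 1.4]
dx -0.0456 dy 0.0092 dz 0.0005 rz 2.88
dx -0.0451 dy 0.0115 dz 0.0005 rz 2.88
dx -0.0445 dy 0.0137 dz 0.0005 rz 2.88
dx -0.0437 dy 0.0159 dz 0.0005 rz 2.88
dx -0.0429 dy 0.0181 dz 0.0005 rz 2.88
dx -0.0419 dy 0.0202 dz 0.0005 rz 2.88
dx -0.0408 dy 0.0223 dz 0.0005 rz 2.88
dx -0.0397 dy 0.0243 dz 0.0005 rz 2.88
dx -0.0384 dy 0.0263 dz 0.0005 rz 2.88
dx -0.0370 dy 0.0282 dz 0.0005 rz 2.88
dx -0.0356 dy 0.0300 dz 0.0005 rz 2.88
```

View pics/w11.png

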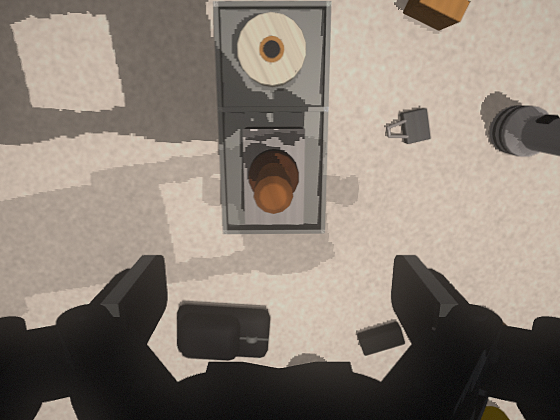

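Till roll upright at (271,49), stamp upright on the pad at (272,190). Stamp top reads 450.5,172.8 against pad centre 451,168.6. Next is the padlock, jaws across its thickness (yaw 62.5°).

```bash
python3 plan.py 0.590 -0.3235 0.2 62.5 1
```

```text
t 18.40 p [0.4531 0.1697 0.2054] yaw 4.1 tilt 0.46 w 0.0857 F [0.4 0.4 1.4]
dx -0.0456 dy 0.0092 dz 0.0005 rz -5.31
dx -0.0463 dy 0.0049 dz 0.0005 rz -5.31
dx -0.0465 dy 0.0006 dz 0.0005 rz -5.31
dx -0.0464 dy -0.0037 dz 0.0005 rz -5.31
dx -0.0458 dy -0.0080 dz 0.0005 rz -5.31
dx -0.0449 dy -0.0122 dz 0.0005 rz -5.31
dx -0.0436 dy -0.0163 dz 0.0005 rz -5.31
dx -0.0419 dy -0.0202 dz 0.0005 rz -5.31
dx -0.0399 dy -0.0240 dz 0.0005 rz -5.31
dx -0.0375 dy -0.0276 dz 0.0005 rz -5.31
dx -0.0347 dy -0.0309 dz 0.0005 rz -5.31
```

Call:
{"op": "send_rows", "data": {
  "steps": [
    {"dx": -0.0456,"dy": 0.009,"dz": 0,"rx": 0,"ry": 0,"rz": -5.3,"fingers": -1},
    {"dx": -0.046,"dy": 0.005,"dz": 0,"rx": 0,"ry": 0,"rz": -5.3,"fingers": -1},
    {"dx": -0.0465,"dy": 0.0005,"dz": 0,"rx": 0,"ry": 0,"rz": -5.3,"fingers": -1},
    {"dx": -0.046,"dy": -0.004,"dz": 0,"rx": 0,"ry": 0,"rz": -5.3,"fingers": -1},
    {"dx": -0.046,"dy": -0.008,"dz": 0,"rx": 0,"ry": 0,"rz": -5.3,"fingers": -1}
  ]
}}

```text
clock: 18.9
ee_pos: [0.5121, -0.0562, 0.1997]
tool_rot: [-0.001, 0.494, 0.87, -0.0]
wrist_force: [0.3, -0.1, -0.4]
gripper_width: 0.0852
```

Call:
{"op": "send_rows", "data": {
  "steps": [
    {"dx": -0.045,"dy": -0.012,"dz": 0,"rx": 0,"ry": 0,"rz": -5.3,"fingers": -1},
    {"dx": -0.0435,"dy": -0.016,"dz": 0,"rx": 0,"ry": 0,"rz": -5.3,"fingers": -1},
    {"dx": -0.042,"dy": -0.02,"dz": 0,"rx": 0,"ry": 0,"rz": -5.3,"fingers": -1},
    {"dx": -0.04,"dy": -0.024,"dz": 0,"rx": 0,"ry": 0,"rz": -5.3,"fingers": -1},
    {"dx": -0.0375,"dy": -0.0275,"dz": 0,"rx": 0,"ry": 0,"rz": -5.3,"fingers": -1}
  ]
}}

```text
clock: 19.4
ee_pos: [0.5751, -0.2802, 0.1992]
tool_rot: [-0.001, 0.281, 0.96, 0.001]
wrist_force: [0.9, 0.7, 0.7]
gripper_width: 0.0856
```

Call:
{"op": "send_rows", "data": {
  "steps": [
    {"dx": -0.0345,"dy": -0.031,"dz": 0.02,"rx": 0,"ry": 0,"rz": -5.3,"fingers": -1},
    {"dx": 0,"dy": 0,"dz": 0.03,"rx": 0,"ry": 0,"rz": 0,"fingers": -1},
    {"dx": 0,"dy": 0,"dz": 0,"rx": 0,"ry": 0,"rz": 0,"fingers": -1},
    {"dx": 0,"dy": 0,"dz": 0,"rx": 0,"ry": 0,"rz": 0,"fingers": -1},
    {"dx": 0,"dy": 0,"dz": 0,"rx": 0,"ry": 0,"rz": 0,"fingers": -1}
  ]
}}

```text
clock: 19.9
ee_pos: [0.5881, -0.3222, 0.1528]
tool_rot: [0.001, 0.238, 0.971, -0.0]
wrist_force: [0.1, 0.2, 0.6]
gripper_width: 0.0857
```

```bash
python3 look.py w12 .590,-.3235,.04,.03,.042 .59,-.3235,.04,.05,.08; python3 plan.py 0.590 -0.3235 0.012 62.5 1
```

```text
1280 c 589.7 -321.3 size 21.5 42.6 yaw 62.8 z 0.0382
509 c 589.2 -321.1 size 6.6 32.3 yaw 62.7 z 0.0663
t 19.95 p [ 0.5883 -0.3222  0.1533] yaw 62.5 tilt 0.15 w 0.0851 F [-0.1 -0.4 -0.6]
dx -0.0007 dy -0.0001 dz 0.0471 rz -0.00
dx -0.0007 dy -0.0001 dz 0.0471 rz -0.00
dx -0.0007 dy -0.0001 dz 0.0471 rz -0.00
```

View pics/w12.png

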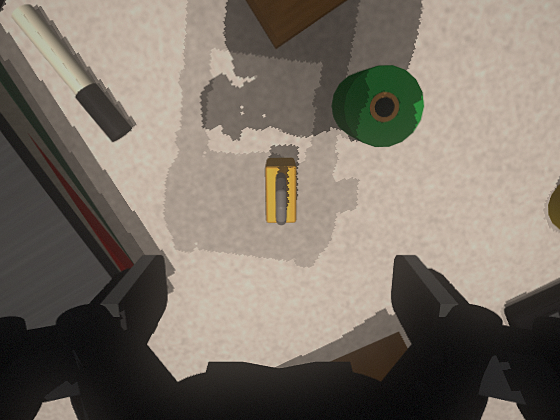

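Wrist view: padlock at (281,195) squarely between the jaws. The green roll at (384,105) and the book are clear of the finger paths.

Call:
{"op": "send_rows", "data": {
  "steps": [
    {"dx": -0.0015,"dy": 0,"dz": 0.045,"rx": 0,"ry": 0,"rz": 0,"fingers": -1},
    {"dx": 0,"dy": 0,"dz": 0.045,"rx": 0,"ry": 0,"rz": 0,"fingers": -1},
    {"dx": 0,"dy": 0,"dz": 0.035,"rx": 0,"ry": 0,"rz": 0,"fingers": -1},
    {"dx": 0,"dy": 0,"dz": 0.02,"rx": 0,"ry": 0,"rz": 0,"fingers": -1},
    {"dx": 0,"dy": 0,"dz": 0,"rx": 0,"ry": 0,"rz": 0,"fingers": -1}
  ]
}}

```text
clock: 20.45
ee_pos: [0.5879, -0.3219, 0.0045]
tool_rot: [-0.002, 0.238, 0.971, 0.001]
wrist_force: [-0.2, 1.3, -0.6]
gripper_width: 0.0853
```

Call:
{"op": "send_rows", "data": {
  "steps": [
    {"dx": 0,"dy": 0,"dz": 0,"rx": 0,"ry": 0,"rz": 0,"fingers": 1},
    {"dx": 0,"dy": 0,"dz": 0,"rx": 0,"ry": 0,"rz": 0,"fingers": 1},
    {"dx": 0,"dy": 0,"dz": 0,"rx": 0,"ry": 0,"rz": 0,"fingers": 1},
    {"dx": 0,"dy": 0,"dz": 0,"rx": 0,"ry": 0,"rz": 0,"fingers": 1},
    {"dx": 0,"dy": 0,"dz": 0,"rx": 0,"ry": 0,"rz": 0,"fingers": 1}
  ]
}}

```text
clock: 20.95
ee_pos: [0.5895, -0.3239, 0.0079]
tool_rot: [0.001, 0.238, 0.971, -0.0]
wrist_force: [-0.2, 1.1, 7.0]
gripper_width: 0.0214
```

Call:
{"op": "send_rows", "data": {
  "steps": [
    {"dx": 0,"dy": 0,"dz": 0,"rx": 0,"ry": 0,"rz": 0,"fingers": 1},
    {"dx": 0,"dy": 0,"dz": 0,"rx": 0,"ry": 0,"rz": 0,"fingers": 1},
    {"dx": 0,"dy": 0,"dz": 0,"rx": 0,"ry": 0,"rz": 0,"fingers": 1},
    {"dx": 0,"dy": 0,"dz": 0,"rx": 0,"ry": 0,"rz": 0,"fingers": 1},
    {"dx": 0,"dy": 0,"dz": 0,"rx": 0,"ry": 0,"rz": 0,"fingers": 1}
  ]
}}

```text
clock: 21.45
ee_pos: [0.5895, -0.3239, 0.0078]
tool_rot: [0.001, 0.238, 0.971, -0.0]
wrist_force: [-1.0, 1.1, 6.1]
gripper_width: 0.0212
```

```bash
python3 plan.py
```

```text
t 21.45 p [ 0.5895 -0.3239  0.0078] yaw 62.4 tilt 0.12 w 0.0212 F [-1.   1.1  6.1]
```

Call:
{"op": "send_rows", "data": {
  "steps": [
    {"dx": 0,"dy": 0,"dz": -0.02,"rx": 0,"ry": 0,"rz": 0,"fingers": 1},
    {"dx": 0,"dy": 0,"dz": -0.04,"rx": 0,"ry": 0,"rz": 0,"fingers": 1},
    {"dx": 0,"dy": 0,"dz": -0.04,"rx": 0,"ry": 0,"rz": 0,"fingers": 1},
    {"dx": 0,"dy": 0,"dz": 0,"rx": 0,"ry": 0,"rz": 0,"fingers": 1},
    {"dx": 0,"dy": 0,"dz": 0,"rx": 0,"ry": 0,"rz": 0,"fingers": 1}
  ]
}}

```text
clock: 21.95
ee_pos: [0.5889, -0.3237, 0.1071]
tool_rot: [0.001, 0.238, 0.971, -0.0]
wrist_force: [-0.1, 0.6, -2.5]
gripper_width: 0.021
```

```bash
python3 plan.py .4413 -.1682 .11 5.7 1
```

```text
t 21.95 p [ 0.5889 -0.3237  0.1071] yaw 62.4 tilt 0.08 w 0.0210 F [-0.1  0.6 -2.5]
dx 0.0290 dy 0.0099 dz -0.0004 rz 8.10
dx 0.0301 dy 0.0057 dz -0.0004 rz 8.10
dx 0.0306 dy 0.0014 dz -0.0004 rz 8.10
dx 0.0305 dy -0.0029 dz -0.0004 rz 8.10
dx 0.0298 dy -0.0072 dz -0.0004 rz 8.10
dx 0.0285 dy -0.0113 dz -0.0004 rz 8.10
dx 0.0266 dy -0.0152 dz -0.0004 rz 8.10
```

Call:
{"op": "send_rows", "data": {
  "steps": [
    {"dx": 0.029,"dy": 0.01,"dz": 0,"rx": 0,"ry": 0,"rz": 8.1,"fingers": 1},
    {"dx": 0.03,"dy": 0.0055,"dz": 0,"rx": 0,"ry": 0,"rz": 8.1,"fingers": 1},
    {"dx": 0.0305,"dy": 0.0015,"dz": 0,"rx": 0,"ry": 0,"rz": 8.1,"fingers": 1},
    {"dx": 0.0305,"dy": -0.003,"dz": 0,"rx": 0,"ry": 0,"rz": 8.1,"fingers": 1},
    {"dx": 0.03,"dy": -0.007,"dz": 0,"rx": 0,"ry": 0,"rz": 8.1,"fingers": 1}
  ]
}}

```text
clock: 22.45
ee_pos: [0.4811, -0.2109, 0.1044]
tool_rot: [-0.002, 0.562, 0.827, -0.0]
wrist_force: [-0.3, 0.8, -1.9]
gripper_width: 0.0214
```

Call:
{"op": "send_rows", "data": {
  "steps": [
    {"dx": 0.0285,"dy": -0.0115,"dz": 0,"rx": 0,"ry": 0,"rz": 8.1,"fingers": 1},
    {"dx": 0.0265,"dy": -0.015,"dz": 0,"rx": 0,"ry": 0,"rz": 8.1,"fingers": 1},
    {"dx": 0,"dy": 0,"dz": 0,"rx": 0,"ry": 0,"rz": 0,"fingers": 1},
    {"dx": 0,"dy": 0,"dz": 0,"rx": 0,"ry": 0,"rz": 0,"fingers": 1},
    {"dx": 0,"dy": 0,"dz": 0,"rx": 0,"ry": 0,"rz": 0,"fingers": 1}
  ]
}}

```text
clock: 22.95
ee_pos: [0.4416, -0.1687, 0.1059]
tool_rot: [-0.0, 0.67, 0.742, -0.0]
wrist_force: [0.7, -0.2, -1.2]
gripper_width: 0.0214
```

```bash
python3 plan.py .4413 -.1682 .012 5.7 1; python3 look.py w13
python3 - <<'E'
import numpy as np
d=np.load("w13.npz"); W=d["W"]; c=np.array([.4455,-.210]); L=np.hypot(W[...,0]-c[0],W[...,1]-c[1])
m=(L<.11)&(W[...,2]>.009)&(W[...,2]<.017); P=W[m][:,:2]
t=np.radians(5.7); A=np.array([[np.cos(t),np.sin(t)],[-np.sin(t),np.cos(t)]]); Q=(P-c)@A.T*1000
for q,b in ((Q[:,0],np.arange(-54,55,3)),(Q[abs(Q[:,0])<35,1],np.arange(-90,91,3))):
    h,e=np.histogram(q,bins=b); print([(int(a),int(n)) for a,n in zip(e,h) if n>40])
E
```

```text
t 22.95 p [ 0.4416 -0.1687  0.1059] yaw 5.8 tilt 0.02 w 0.0214 F [ 0.7 -0.2 -1.2]
dx 0.0003 dy -0.0001 dz 0.0470 rz 0.05
dx 0.0003 dy -0.0001 dz 0.0470 rz 0.05
[(-45, 314), (-42, 526), (-39, 73), (-36, 82), (-33, 75), (-30, 86), (-27, 91), (-24, 79), (-21, 55), (-18, 53), (-15, 45), (-12, 50), (9, 47), (12, 51), (15, 51), (18, 49), (21, 65), (24, 88), (27, 90), (30, 78), (33, 69), (36, 74), (39, 71), (42, 617), (45, 238)]
[(-72, 189), (-69, 131), (12, 69), (15, 134), (72, 235), (75, 567)]
```

View pics/w13.png

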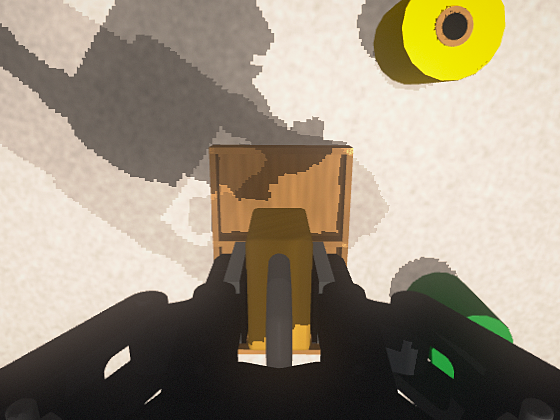

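The wrist view shows the padlock (280,290) held upright over the small bay. Tray walls agree to within about 3 mm. Lower it.

Call:
{"op": "send_rows", "data": {
  "steps": [
    {"dx": 0.002,"dy": 0,"dz": 0.04,"rx": 0,"ry": 0,"rz": 0,"fingers": 1},
    {"dx": 0,"dy": 0,"dz": 0.03,"rx": 0,"ry": 0,"rz": 0,"fingers": 1},
    {"dx": 0,"dy": 0,"dz": 0.015,"rx": 0,"ry": 0,"rz": 0,"fingers": 1},
    {"dx": 0,"dy": 0,"dz": 0.006,"rx": 0,"ry": 0,"rz": 0,"fingers": 1},
    {"dx": 0,"dy": 0,"dz": 0.003,"rx": 0,"ry": 0,"rz": 0,"fingers": 1}
  ]
}}

```text
clock: 23.5
ee_pos: [0.4412, -0.1666, 0.0119]
tool_rot: [-0.0, 0.671, 0.742, -0.0]
wrist_force: [0.3, -0.2, -2.0]
gripper_width: 0.0216
```

Call:
{"op": "send_rows", "data": {
  "steps": [
    {"dx": 0,"dy": 0,"dz": 0,"rx": 0,"ry": 0,"rz": 0,"fingers": 1},
    {"dx": 0,"dy": 0,"dz": 0,"rx": 0,"ry": 0,"rz": 0,"fingers": 1},
    {"dx": 0,"dy": 0,"dz": 0,"rx": 0,"ry": 0,"rz": 0,"fingers": 0.2},
    {"dx": 0,"dy": 0,"dz": 0,"rx": 0,"ry": 0,"rz": 0,"fingers": 0},
    {"dx": 0,"dy": 0,"dz": 0,"rx": 0,"ry": 0,"rz": 0,"fingers": 0}
  ]
}}

```text
clock: 24.0
ee_pos: [0.4413, -0.1664, 0.013]
tool_rot: [0.001, 0.671, 0.742, 0.0]
wrist_force: [0.1, -0.7, 0.5]
gripper_width: 0.0428
```

```bash
python3 plan.py
```

```text
t 24.00 p [ 0.4413 -0.1664  0.013 ] yaw 5.7 tilt 0.07 w 0.0428 F [ 0.1 -0.7  0.5]
```

Call:
{"op": "send_rows", "data": {
  "steps": [
    {"dx": 0,"dy": 0,"dz": 0,"rx": 0,"ry": 0,"rz": 0,"fingers": 0},
    {"dx": 0,"dy": 0,"dz": -0.02,"rx": 0,"ry": 0,"rz": 0,"fingers": 0},
    {"dx": 0,"dy": 0,"dz": -0.045,"rx": 0,"ry": 0,"rz": 0,"fingers": -0.5},
    {"dx": 0,"dy": 0,"dz": -0.045,"rx": 0,"ry": 0,"rz": 0,"fingers": -1},
    {"dx": 0,"dy": 0,"dz": -0.045,"rx": 0,"ry": 0,"rz": 0,"fingers": -1}
  ]
}}

```text
clock: 24.5
ee_pos: [0.4406, -0.166, 0.1692]
tool_rot: [-0.0, 0.671, 0.742, 0.0]
wrist_force: [1.4, -1.0, -1.1]
gripper_width: 0.0836
```

Call:
{"op": "send_rows", "data": {
  "steps": [
    {"dx": 0,"dy": 0,"dz": -0.045,"rx": 0,"ry": 0,"rz": 0,"fingers": -1},
    {"dx": 0,"dy": 0,"dz": 0,"rx": 0,"ry": 0,"rz": 0,"fingers": -1},
    {"dx": 0,"dy": 0,"dz": 0,"rx": 0,"ry": 0,"rz": 0,"fingers": -1},
    {"dx": 0,"dy": 0,"dz": 0,"rx": 0,"ry": 0,"rz": 0,"fingers": -1},
    {"dx": 0,"dy": 0,"dz": 0,"rx": 0,"ry": 0,"rz": 0,"fingers": -1}
  ]
}}

```text
clock: 25.0
ee_pos: [0.4402, -0.1658, 0.211]
tool_rot: [-0.002, 0.671, 0.742, -0.0]
wrist_force: [0.6, 0.8, -0.1]
gripper_width: 0.0857
```

```bash
python3 look.py w14 .4413,-.1682,.04,.03,.046 .4413,-.1682,.04,.055,.085; python3 plan.py .668 .218 .215 5.7 1
```

```text
931 c 441.4 -165.0 size 21.6 42.1 yaw 5.9 z 0.0411
340 c 441.8 -164.9 size 6.4 32.1 yaw 5.8 z 0.0692
t 25.05 p [ 0.4403 -0.1659  0.2111] yaw 5.7 tilt 0.17 w 0.0853 F [-0.3 -0.8 -0. ]
dx 0.0359 dy 0.0265 dz -0.0004 rz 0.00
dx 0.0359 dy 0.0265 dz -0.0004 rz 0.00
dx 0.0359 dy 0.0265 dz -0.0004 rz 0.00
dx 0.0359 dy 0.0265 dz -0.0004 rz 0.00
dx 0.0359 dy 0.0265 dz -0.0004 rz 0.00
dx 0.0359 dy 0.0265 dz -0.0004 rz 0.00
dx 0.0359 dy 0.0265 dz -0.0004 rz 0.00
dx 0.0359 dy 0.0265 dz -0.0004 rz 0.00
dx 0.0359 dy 0.0265 dz -0.0004 rz 0.00
dx 0.0359 dy 0.0265 dz -0.0004 rz 0.00
```

Padlock stands in its bay (body top at 41.1 mm, yaw 5.8°). On to the torch.

Call:
{"op": "send_rows", "data": {
  "steps": [
    {"dx": 0.036,"dy": 0.0265,"dz": 0,"rx": 0,"ry": 0,"rz": 0,"fingers": -1},
    {"dx": 0.036,"dy": 0.0265,"dz": 0,"rx": 0,"ry": 0,"rz": 0,"fingers": -1},
    {"dx": 0.036,"dy": 0.0265,"dz": 0,"rx": 0,"ry": 0,"rz": 0,"fingers": -1},
    {"dx": 0.036,"dy": 0.0265,"dz": 0,"rx": 0,"ry": 0,"rz": 0,"fingers": -1},
    {"dx": 0.036,"dy": 0.0265,"dz": 0,"rx": 0,"ry": 0,"rz": 0,"fingers": -1}
  ]
}}

```text
clock: 25.55
ee_pos: [0.5552, 0.0278, 0.2114]
tool_rot: [-0.001, 0.671, 0.742, -0.001]
wrist_force: [-1.3, -0.5, -0.1]
gripper_width: 0.085
```

Call:
{"op": "send_rows", "data": {
  "steps": [
    {"dx": 0.036,"dy": 0.0265,"dz": 0,"rx": 0,"ry": 0,"rz": 0,"fingers": -1},
    {"dx": 0.036,"dy": 0.0265,"dz": 0,"rx": 0,"ry": 0,"rz": 0,"fingers": -1},
    {"dx": 0.036,"dy": 0.0265,"dz": 0,"rx": 0,"ry": 0,"rz": 0,"fingers": -1},
    {"dx": 0.036,"dy": 0.0265,"dz": 0,"rx": 0,"ry": 0,"rz": 0,"fingers": -1},
    {"dx": 0.036,"dy": 0.0265,"dz": 0,"rx": 0,"ry": 0,"rz": 0,"fingers": -1}
  ]
}}

```text
clock: 26.05
ee_pos: [0.669, 0.22, 0.2109]
tool_rot: [-0.001, 0.671, 0.742, -0.001]
wrist_force: [1.1, -0.4, -0.3]
gripper_width: 0.0851
```

Call:
{"op": "send_rows", "data": {
  "steps": [
    {"dx": 0,"dy": 0,"dz": 0,"rx": 0,"ry": 0,"rz": 0,"fingers": -1},
    {"dx": 0,"dy": 0,"dz": 0,"rx": 0,"ry": 0,"rz": 0,"fingers": -1},
    {"dx": 0,"dy": 0,"dz": 0,"rx": 0,"ry": 0,"rz": 0,"fingers": -1},
    {"dx": 0,"dy": 0,"dz": 0,"rx": 0,"ry": 0,"rz": 0,"fingers": -1},
    {"dx": 0,"dy": 0,"dz": 0,"rx": 0,"ry": 0,"rz": 0,"fingers": -1}
  ]
}}

```text
clock: 26.55
ee_pos: [0.6686, 0.2173, 0.2131]
tool_rot: [0.0, 0.671, 0.741, 0.0]
wrist_force: [0.4, -0.5, 0.9]
gripper_width: 0.0856
```

```bash
python3 look.py w15 .668,.218,.03,.09,.12; python3 plan.py .668 .218 .05 5.7 1
```

```text
1399 c 668.5 224.7 size 28.3 28.8 yaw 48.5 z 0.1050
t 26.60 p [0.6686 0.2174 0.2132] yaw 5.7 tilt 0.04 w 0.0855 F [ 0.  -0.1  0.5]
dx 0.0002 dy -0.0001 dz 0.0408 rz -0.01
dx 0.0002 dy -0.0001 dz 0.0408 rz -0.01
dx 0.0002 dy -0.0001 dz 0.0408 rz -0.01
dx 0.0002 dy -0.0001 dz 0.0408 rz -0.01
```

View pics/w15.png

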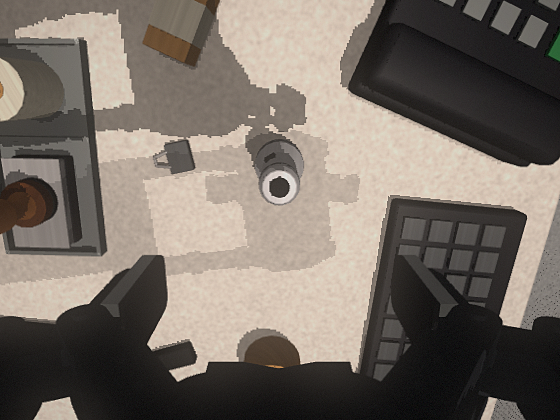

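Torch at (279,187) is between the jaws, the phone and keyboard are clear. Grasp.

Call:
{"op": "send_rows", "data": {
  "steps": [
    {"dx": 0.003,"dy": 0,"dz": 0.045,"rx": 0,"ry": 0,"rz": 0,"fingers": -1},
    {"dx": 0,"dy": 0,"dz": 0.045,"rx": 0,"ry": 0,"rz": 0,"fingers": -1},
    {"dx": 0,"dy": 0,"dz": 0.045,"rx": 0,"ry": 0,"rz": 0,"fingers": -1},
    {"dx": 0,"dy": 0,"dz": 0.032,"rx": 0,"ry": 0,"rz": 0,"fingers": -1},
    {"dx": 0,"dy": 0,"dz": 0,"rx": 0,"ry": 0,"rz": 0,"fingers": -1}
  ]
}}

```text
clock: 27.1
ee_pos: [0.6649, 0.2201, 0.0402]
tool_rot: [-0.003, 0.671, 0.741, -0.004]
wrist_force: [-1.0, 0.7, -0.8]
gripper_width: 0.0855
```

Call:
{"op": "send_rows", "data": {
  "steps": [
    {"dx": 0,"dy": 0,"dz": 0,"rx": 0,"ry": 0,"rz": 0,"fingers": 1},
    {"dx": 0,"dy": 0,"dz": 0,"rx": 0,"ry": 0,"rz": 0,"fingers": 1},
    {"dx": 0,"dy": 0,"dz": 0,"rx": 0,"ry": 0,"rz": 0,"fingers": 1},
    {"dx": 0,"dy": 0,"dz": 0,"rx": 0,"ry": 0,"rz": 0,"fingers": 1},
    {"dx": 0,"dy": 0,"dz": 0,"rx": 0,"ry": 0,"rz": 0,"fingers": 1}
  ]
}}

```text
clock: 27.6
ee_pos: [0.6692, 0.2217, 0.0477]
tool_rot: [0.001, 0.671, 0.742, 0.001]
wrist_force: [-1.6, -0.5, 6.7]
gripper_width: 0.0277
```

Call:
{"op": "send_rows", "data": {
  "steps": [
    {"dx": 0,"dy": 0,"dz": 0,"rx": 0,"ry": 0,"rz": 0,"fingers": 1},
    {"dx": 0,"dy": 0,"dz": 0,"rx": 0,"ry": 0,"rz": 0,"fingers": 1},
    {"dx": 0,"dy": 0,"dz": 0,"rx": 0,"ry": 0,"rz": 0,"fingers": 1},
    {"dx": 0,"dy": 0,"dz": 0,"rx": 0,"ry": 0,"rz": 0,"fingers": 1},
    {"dx": 0,"dy": 0,"dz": 0,"rx": 0,"ry": 0,"rz": 0,"fingers": 1}
  ]
}}

```text
clock: 28.1
ee_pos: [0.6692, 0.2216, 0.0477]
tool_rot: [0.001, 0.671, 0.742, 0.001]
wrist_force: [-1.9, -1.0, 7.5]
gripper_width: 0.028
```

```bash
python3 plan.py
```

```text
t 28.10 p [0.6692 0.2216 0.0477] yaw 5.7 tilt 0.17 w 0.0280 F [-1.9 -1.   7.5]
```

Call:
{"op": "send_rows", "data": {
  "steps": [
    {"dx": 0,"dy": 0,"dz": -0.02,"rx": 0,"ry": 0,"rz": 0,"fingers": 1},
    {"dx": 0,"dy": 0,"dz": -0.045,"rx": 0,"ry": 0,"rz": 0,"fingers": 1},
    {"dx": 0,"dy": 0,"dz": -0.045,"rx": 0,"ry": 0,"rz": 0,"fingers": 1},
    {"dx": 0,"dy": 0,"dz": -0.03,"rx": 0,"ry": 0,"rz": 0,"fingers": 1},
    {"dx": 0,"dy": 0,"dz": 0,"rx": 0,"ry": 0,"rz": 0,"fingers": 1}
  ]
}}

```text
clock: 28.6
ee_pos: [0.6707, 0.222, 0.1922]
tool_rot: [0.003, 0.671, 0.742, 0.004]
wrist_force: [-0.6, 0.0, -0.6]
gripper_width: 0.0277
```

```bash
python3 plan.py .4486 -.2395 .19 5.7 1
python3 - <<'E'
from h import *
from cell import r,grab_frame
c=r.get_obs()["ee_pos"]
for n in ("side","scene"):
    f=grab_frame(n); W=cloud(f)
    m=(np.hypot(W[...,0]-c[0],W[...,1]-c[1])<.035)&(W[...,2]>.1)
    for lo,hi in ((.12,.165),(.225,.26)):
        P=W[m&(W[...,2]>lo)&(W[...,2]<hi)]
        if len(P): print(n,lo,len(P),np.round((P.max(0)+P.min(0))/2,4)[:2],np.round(np.ptp(P,axis=0),3),P[:,2].min().round(3))
    u,v=px(f,[[*c[:2],.17]])[0].astype(int)
    if n=="side": cv2.imwrite("pics/s16.png",cv2.resize(f["color"][max(v-60,0):v+60,u-80:u+80][:,:,::-1],None,fx=4,fy=4))
    p=px(f,[[*c[:2],.14],[*c[:2],.25]]); d=p[1]-p[0]; print("lean",np.degrees(np.arctan2(d[0],-d[1])))
E
```

```text
t 28.60 p [0.6707 0.222  0.1922] yaw 5.7 tilt 0.63 w 0.0277 F [-0.6  0.  -0.6]
dx -0.0397 dy -0.0243 dz 0.0002 rz 0.00
dx -0.0397 dy -0.0243 dz 0.0002 rz 0.00
dx -0.0397 dy -0.0243 dz 0.0002 rz 0.00
dx -0.0397 dy -0.0243 dz 0.0002 rz 0.00
dx -0.0397 dy -0.0243 dz 0.0002 rz 0.00
dx -0.0397 dy -0.0243 dz 0.0002 rz 0.00
dx -0.0397 dy -0.0243 dz 0.0002 rz 0.00
dx -0.0397 dy -0.0243 dz 0.0002 rz 0.00
dx -0.0397 dy -0.0243 dz 0.0002 rz 0.00
dx -0.0397 dy -0.0243 dz 0.0002 rz 0.00
dx -0.0397 dy -0.0243 dz 0.0002 rz 0.00
side 0.12 116 [0.6682 0.2099] [0.039 0.027 0.021] 0.144
side 0.225 277 [0.6723 0.22  ] [0.066 0.036 0.035] 0.225
lean 1.0794863853129624
scene 0.12 148 [0.6703 0.2173] [0.041 0.038 0.026] 0.138
scene 0.225 329 [0.6709 0.2211] [0.068 0.041 0.035] 0.225
lean 11.128798657574025
```

View pics/s16.png

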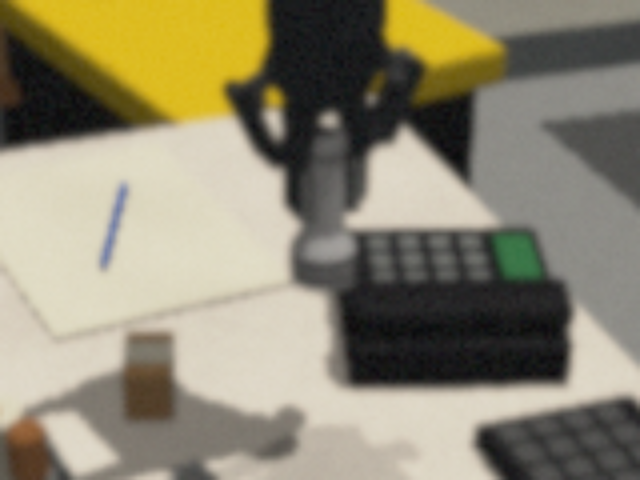

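The torch is held upright, head at (325,260) in the crop. Carry it to the short tray.

Call:
{"op": "send_rows", "data": {
  "steps": [
    {"dx": -0.0397,"dy": -0.0243,"dz": 0,"rx": 0,"ry": 0,"rz": 0,"fingers": 1},
    {"dx": -0.0397,"dy": -0.0243,"dz": 0,"rx": 0,"ry": 0,"rz": 0,"fingers": 1},
    {"dx": -0.0397,"dy": -0.0243,"dz": 0,"rx": 0,"ry": 0,"rz": 0,"fingers": 1},
    {"dx": -0.0397,"dy": -0.0243,"dz": 0,"rx": 0,"ry": 0,"rz": 0,"fingers": 1},
    {"dx": -0.0397,"dy": -0.0243,"dz": 0,"rx": 0,"ry": 0,"rz": 0,"fingers": 1}
  ]
}}

```text
clock: 29.2
ee_pos: [0.565, 0.0105, 0.1834]
tool_rot: [-0.002, 0.671, 0.742, -0.001]
wrist_force: [1.1, -0.4, -1.2]
gripper_width: 0.0273
```

Call:
{"op": "send_rows", "data": {
  "steps": [
    {"dx": -0.0397,"dy": -0.0243,"dz": 0,"rx": 0,"ry": 0,"rz": 0,"fingers": 1},
    {"dx": -0.0397,"dy": -0.0243,"dz": 0,"rx": 0,"ry": 0,"rz": 0,"fingers": 1},
    {"dx": -0.0397,"dy": -0.0243,"dz": 0,"rx": 0,"ry": 0,"rz": 0,"fingers": 1},
    {"dx": -0.0397,"dy": -0.0243,"dz": 0,"rx": 0,"ry": 0,"rz": 0,"fingers": 1},
    {"dx": -0.0397,"dy": -0.0243,"dz": 0,"rx": 0,"ry": 0,"rz": 0,"fingers": 1}
  ]
}}

```text
clock: 29.7
ee_pos: [0.4642, -0.1987, 0.1837]
tool_rot: [-0.002, 0.671, 0.742, -0.0]
wrist_force: [0.6, -0.5, -1.3]
gripper_width: 0.0283
```

Call:
{"op": "send_rows", "data": {
  "steps": [
    {"dx": -0.0397,"dy": -0.0243,"dz": 0,"rx": 0,"ry": 0,"rz": 0,"fingers": 1},
    {"dx": 0,"dy": 0,"dz": 0,"rx": 0,"ry": 0,"rz": 0,"fingers": 1},
    {"dx": 0,"dy": 0,"dz": 0,"rx": 0,"ry": 0,"rz": 0,"fingers": 1},
    {"dx": 0,"dy": 0,"dz": 0,"rx": 0,"ry": 0,"rz": 0,"fingers": 1},
    {"dx": 0,"dy": 0,"dz": 0,"rx": 0,"ry": 0,"rz": 0,"fingers": 1}
  ]
}}

```text
clock: 30.2
ee_pos: [0.4463, -0.2385, 0.1849]
tool_rot: [-0.001, 0.67, 0.742, 0.0]
wrist_force: [-0.6, 0.5, -0.8]
gripper_width: 0.0278
```

```bash
python3 plan.py .4486 -.2385 .0512 5.7 1
```

```text
t 30.20 p [ 0.4463 -0.2385  0.1849] yaw 5.8 tilt 0.07 w 0.0278 F [-0.6  0.5 -0.8]
dx -0.0001 dy 0.0008 dz 0.0446 rz 0.05
dx -0.0001 dy 0.0008 dz 0.0446 rz 0.05
dx -0.0001 dy 0.0008 dz 0.0446 rz 0.05
```

Call:
{"op": "send_rows", "data": {
  "steps": [
    {"dx": 0,"dy": 0.002,"dz": 0.04,"rx": 0,"ry": 0,"rz": 0,"fingers": 1},
    {"dx": 0,"dy": 0,"dz": 0.04,"rx": 0,"ry": 0,"rz": 0,"fingers": 1},
    {"dx": 0,"dy": 0,"dz": 0.03,"rx": 0,"ry": 0,"rz": 0,"fingers": 1},
    {"dx": 0,"dy": 0,"dz": 0.01,"rx": 0,"ry": 0,"rz": 0,"fingers": 1},
    {"dx": 0,"dy": 0,"dz": 0,"rx": 0,"ry": 0,"rz": 0,"fingers": 1}
  ]
}}

```text
clock: 30.7
ee_pos: [0.4478, -0.2384, 0.0645]
tool_rot: [-0.001, 0.67, 0.742, -0.0]
wrist_force: [0.6, 0.3, -0.7]
gripper_width: 0.0276
```

Call:
{"op": "send_rows", "data": {
  "steps": [
    {"dx": 0,"dy": 0,"dz": 0,"rx": 0,"ry": 0,"rz": 0,"fingers": 1},
    {"dx": 0,"dy": 0,"dz": 0,"rx": 0,"ry": 0,"rz": 0,"fingers": 1},
    {"dx": 0,"dy": 0,"dz": 0,"rx": 0,"ry": 0,"rz": 0,"fingers": 1},
    {"dx": 0,"dy": 0,"dz": 0,"rx": 0,"ry": 0,"rz": 0,"fingers": 1},
    {"dx": 0,"dy": 0,"dz": 0,"rx": 0,"ry": 0,"rz": 0,"fingers": 1}
  ]
}}

```text
clock: 31.2
ee_pos: [0.4482, -0.2398, 0.066]
tool_rot: [0.0, 0.671, 0.742, 0.0]
wrist_force: [-0.5, 0.6, -1.4]
gripper_width: 0.0279
```

```bash
python3 plan.py .4486 -.2385 .0512 5.7 1
```

```text
t 31.20 p [ 0.4482 -0.2398  0.066 ] yaw 5.7 tilt 0.05 w 0.0279 F [-0.5  0.6 -1.4]
dx 0.0012 dy 0.0005 dz 0.0148 rz 0.03
```

Call:
{"op": "send_rows", "data": {
  "steps": [
    {"dx": 0.001,"dy": 0,"dz": 0.008,"rx": 0,"ry": 0,"rz": 0,"fingers": 1},
    {"dx": 0,"dy": 0,"dz": 0.004,"rx": 0,"ry": 0,"rz": 0,"fingers": 1},
    {"dx": 0,"dy": 0,"dz": 0.003,"rx": 0,"ry": 0,"rz": 0,"fingers": 1},
    {"dx": 0,"dy": 0,"dz": 0,"rx": 0,"ry": 0,"rz": 0,"fingers": 1},
    {"dx": 0,"dy": 0,"dz": 0,"rx": 0,"ry": 0,"rz": 0,"fingers": 1}
  ]
}}

```text
clock: 31.7
ee_pos: [0.4475, -0.2384, 0.0507]
tool_rot: [-0.0, 0.671, 0.742, -0.0]
wrist_force: [-2.6, 2.1, 6.2]
gripper_width: 0.0271
```

Call:
{"op": "send_rows", "data": {
  "steps": [
    {"dx": 0,"dy": 0,"dz": 0,"rx": 0,"ry": 0,"rz": 0,"fingers": 1},
    {"dx": 0,"dy": 0,"dz": 0,"rx": 0,"ry": 0,"rz": 0,"fingers": -0.2},
    {"dx": 0,"dy": 0,"dz": 0,"rx": 0,"ry": 0,"rz": 0,"fingers": -0.5},
    {"dx": 0,"dy": 0,"dz": 0,"rx": 0,"ry": 0,"rz": 0,"fingers": -0.7},
    {"dx": 0,"dy": 0,"dz": 0,"rx": 0,"ry": 0,"rz": 0,"fingers": -0.7}
  ]
}}

```text
clock: 32.2
ee_pos: [0.4479, -0.2386, 0.0503]
tool_rot: [-0.0, 0.671, 0.742, 0.0]
wrist_force: [0.1, -0.4, -0.2]
gripper_width: 0.0727
```

Call:
{"op": "send_rows", "data": {
  "steps": [
    {"dx": 0,"dy": 0,"dz": 0,"rx": 0,"ry": 0,"rz": 0,"fingers": -0.7},
    {"dx": 0,"dy": 0,"dz": -0.03,"rx": 0,"ry": 0,"rz": 0,"fingers": -0.7},
    {"dx": 0,"dy": 0,"dz": -0.045,"rx": 0,"ry": 0,"rz": 0,"fingers": -1},
    {"dx": 0,"dy": 0,"dz": -0.045,"rx": 0,"ry": 0,"rz": 0,"fingers": -1},
    {"dx": 0,"dy": 0,"dz": -0.045,"rx": 0,"ry": 0,"rz": 0,"fingers": -1}
  ]
}}

```text
clock: 32.7
ee_pos: [0.4476, -0.2384, 0.2172]
tool_rot: [-0.0, 0.671, 0.742, 0.0]
wrist_force: [0.5, -0.3, -0.7]
gripper_width: 0.0853
```

Call:
{"op": "send_rows", "data": {
  "steps": [
    {"dx": 0.04,"dy": 0,"dz": -0.03,"rx": 0,"ry": 0,"rz": 0,"fingers": -1},
    {"dx": 0.04,"dy": 0,"dz": -0.03,"rx": 0,"ry": 0,"rz": 0,"fingers": -1},
    {"dx": 0.04,"dy": 0,"dz": 0,"rx": 0,"ry": 0,"rz": 0,"fingers": -1},
    {"dx": 0.04,"dy": 0,"dz": 0,"rx": 0,"ry": 0,"rz": 0,"fingers": -1},
    {"dx": 0,"dy": 0,"dz": 0,"rx": 0,"ry": 0,"rz": 0,"fingers": -1}
  ]
}}

```text
clock: 33.2
ee_pos: [0.4311, -0.0756, 0.276]
tool_rot: [-0.0, 0.669, 0.743, 0.001]
wrist_force: [-0.9, -0.8, -0.4]
gripper_width: 0.0854
```

```bash
python3 plan.py
python3 - <<'E'
from h import *
from cell import r,grab_frame
obj={"pad":(.451,.169,.028,.06,.023,.034),"roll":(.4433,.2676,0,.04,.05,.07),"stamp base":(.451,.169,0,.032,.036,.048),"stamp top":(.451,.169,0,.032,.085,.115),"padlock body":(.4413,-.166,0,.035,.03,.044),"shackle":(.4413,-.166,0,.035,.055,.08),"torch head":(.4486,-.239,0,.035,.018,.03),"torch top":(.4486,-.239,0,.03,.09,.115),"tape":(.682,.002,0,.045,.04,.055),"staples":(.578,.333,0,.055,.034,.05)}
for n in ("scene","side"):
    f=grab_frame(n); W=cloud(f); cv2.imwrite(f"pics/{n}_end.png",f["color"][:,:,::-1])
    for k,(x,y,_,rad,lo,hi) in obj.items():
        m=(np.hypot(W[...,0]-x,W[...,1]-y)<rad)&(W[...,2]>lo)&(W[...,2]<hi); P=W[m]
        if len(P)<5: print(n,k,"few"); continue
        (cx,cy),(w,h),a=cv2.minAreaRect((P[:,:2]*1000).astype(np.float32)); la=a if w>h else a+90
        print(n,k,len(P),"c %.1f %.1f size %.1f %.1f yaw %.1f zmax %.4f"%(cx,cy,w,h,(la-90+90)%180-90,np.percentile(P[:,2],95)))
a=cv2.imread("pics/scene_end.png")[125:325,140:400]; cv2.imwrite("pics/end.png",cv2.resize(a,None,fx=3,fy=3,interpolation=cv2.INTER_CUBIC))
E
```

```text
t 33.20 p [ 0.4311 -0.0756  0.276 ] yaw 6.0 tilt 0.08 w 0.0854 F [-0.9 -0.8 -0.4]
scene pad 247 c 450.9 168.4 size 53.9 88.2 yaw 4.5 zmax 0.0313
scene roll 170 c 443.6 267.1 size 48.7 45.3 yaw -7.8 zmax 0.0619
scene stamp base 91 c 453.1 169.6 size 40.7 36.2 yaw -40.8 zmax 0.0475
scene stamp top 93 c 452.4 170.3 size 24.9 23.3 yaw -40.9 zmax 0.1091
scene padlock body 145 c 440.4 -167.0 size 24.2 43.7 yaw 7.2 zmax 0.0429
scene shackle 46 c 441.6 -167.4 size 31.9 7.8 yaw -0.1 zmax 0.0716
scene torch head 83 c 452.9 -240.7 size 42.1 32.1 yaw -22.6 zmax 0.0297
scene torch top 154 c 448.6 -237.5 size 26.3 27.7 yaw 17.5 zmax 0.1094
scene tape 332 c 681.2 1.8 size 59.2 61.9 yaw 38.5 zmax 0.0492
scene staples 187 c 577.2 334.4 size 62.0 41.1 yaw -14.4 zmax 0.0411
side pad 248 c 451.5 168.0 size 52.8 94.0 yaw 5.8 zmax 0.0319
side roll 129 c 442.8 262.5 size 48.8 47.9 yaw -89.7 zmax 0.0625
side stamp base 104 c 450.1 166.9 size 38.1 41.5 yaw 70.7 zmax 0.0478
side stamp top 117 c 450.3 168.1 size 25.0 26.7 yaw 64.7 zmax 0.1100
side padlock body 131 c 441.2 -168.0 size 21.3 43.7 yaw 7.7 zmax 0.0431
side shackle 50 c 442.3 -169.1 size 6.8 28.7 yaw 4.9 zmax 0.0722
side torch head 102 c 445.4 -245.5 size 30.9 42.1 yaw 72.4 zmax 0.0295
side torch top 218 c 447.4 -240.6 size 27.4 26.8 yaw -54.6 zmax 0.1099
side tape 284 c 682.1 1.8 size 65.1 56.9 yaw -23.1 zmax 0.0501
side staples 110 c 570.4 334.5 size 66.5 31.8 yaw -3.6 zmax 0.0439
```

View pics/end.png

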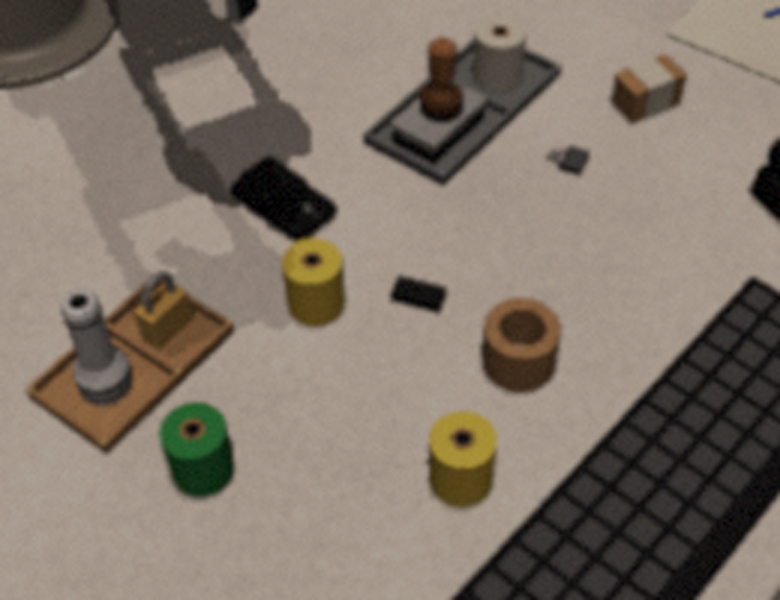

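Everything is in place: stamp on the pad at (440,90), till roll at (497,60), torch at (95,350), padlock at (163,310), tape roll and staples untouched. The arm is clear, so I'll hand in.

```bash
python3 -c "
from cell import r
o=r.get_obs(); print(o['clock'],o['qvel'].round(3)); print(r.hand_in())"
```

```text
33.3 [-0.036  0.02  -0.016 -0.005 -0.001 -0.004]
the job is handed in; nothing more can be done
None
```

Both kits are made up, and I handed the job in at 33.3 s of the 136 s allowed. The hand-in gave no verdict.

**Counter kit (long tray):**
- The ink pad lies flat and lengthwise in the larger bay, about 1 mm from its centre. Its yaw is 4.3°, against about 4.5° for the tray.
- The stamp stands upright on the pad, 1–3 mm from the pad's centre by the scene and side views.
- The white till roll stands on end in the smaller bay, within about 5 mm of its centre.

**Night-round kit (short tray):**
- The torch stands on its head in the larger bay, within a few millimetres of its centre.
- The padlock stands upright, shackle up, in the smaller bay, also within a few millimetres of its centre.

**Left alone:** the tape roll reads within about 1 mm of where it started. The green and yellow look-alikes were not touched.

**Disagreements between checks:**
- The wrist camera read y up to 3–6 mm higher than the fixed cameras, so I used values in between. This is well inside every tolerance except the stamp's 14 mm, where the wrist reading put the stamp about 4 mm off.
- The side view's final fit of the staples box came out 8 mm off in x, with a poor fit to its size. The scene view shows it unmoved, and the arm never went near it.
- I checked that things were upright from top heights and top-to-base offsets. I did not measure tilt directly.

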